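# Change the worn sieve in the middle of a sieve tower

## Robot

A 6-joint arm with a two-finger parallel gripper is mounted at the origin on a cart in front of the work surface, level with it; the furniture and walls round the work are solid. World frame = base frame: x ahead of the robot, y to its left, z up, the work surface at z = 0. Lengths are in m, angles in rad, forces in N, time in s.
With the tool pointing down it reaches from about 0.225 to 0.875 m from the base axis. Payload 3.4 kg.
Tool frame: the origin (TCP) lies midway between the tips of the shut fingers; the grasp point (between the pads) lies 19 mm behind it; z points along the fingers, y is the line along which they close (so a half turn about z gives the same grasp; the last joint's range is limited). The gripper opens to 85 mm and grips with 20 to 120 N. Pads are 22 mm wide; open, the fingers measure 114 mm over their backs; the gripper's body (76 mm by 85 mm) begins 54 mm behind the grasp point. The pads swing forward as they close: fully open they stand 13 mm farther back than shut.
Start: joints at [-1.356, 0.276, 1.505, -0, 1.361, -0.121], TCP at [0.189, -0.543, 0.231] pointing down, gripper open.
Joint ranges: [-2.89, 2.89], [-0.75, 2.08], [0.22, 2.7], [-1.18, 4.32], [0.11, 2.71], [-2.7, 2.7]. Speed limits (rad/s): [2.57, 2.57, 3.14, 3.14, 3.14, 3.14].

## Interface

Orientations are given as [roll, pitch, yaw] about the fixed x, y, z axes, in that order (R = Rz(yaw) Ry(pitch) Rx(roll)).
In Python, from bench import read_state, grab_frame, calibration, hand_in gives the robot as it stands. The module is installed in compiled form; this text tells all that it offers.
- The arm moves only by the tool step_arm, never from a script. Its arguments are lists of equal length, an entry for each row: "twist": the turn, a rotation vector about the world's x, y, z in degrees, a list of three; "translation": the shift along the world's x, y, z in cm, a list of three; "gripper": the opening, from -1 (shut) to 1 (fully open). A call has 1 to 5 rows; each row shifts and turns the commanded pose from where the row before left it; what a row does not reach is not made up. A row lasts 1/12 s, in which the tool goes at most 41.7 mm and 7.16 degrees, less where a joint would pass 70% of its speed; a pose out of reach is approached as far as the arm can. A call with a gripper value outside its range is refused whole. The fingers move at their own pace and stop on an object; "newtons" is the grip in N (left out, the last holds). Time passes only in rows, so rows that do not move let the fingers close. It gives the time, the measured TCP pose, the force, the opening and the grip force at its end, in the units of the state.
- read_state(): the state, without advancing time (a new reading comes with each control period).
- grab_frame(name): name is "scene" or "side" or "wrist"; returns (picture, depth): 480x640x3 uint8, red, green, blue; 480x640 float32, m along the optical axis (not along the pixel's ray), 0 where there is no reading.
- calibration(name): a dict with "fx", "fy", "cx", "cy" (pixels), "k1" (the pictures are not rectified: a ray, as slopes to the right and down, at radius r is drawn at 1 + k1 r^2 times it, then the intrinsics apply), "rvec" (rotation vector, rad) and "tvec" (3), from world to camera coordinates, as OpenCV has them; the wrist camera has in their place "mount" (4x4, takes a point from camera to tool coordinates, whose origin is the TCP and whose axes are the flange's). Camera axes: x right, y down, z forward; pixel columns grow to the right and rows downward; lengths in m; the calibration is good to about 2 mm. A picture is of the moment at which its call begins: read the wrist's pose just before it. calibration takes no time and is no camera call.
- hand_in(): hands the job in; it is judged then, once.
The state is a dict: "t": time; "joints": joint angles; "qd": joint speeds; "effort": joint torques, N m; "tool_pos": TCP position; "ee_rot": TCP orientation; "contact_force": force on the tool from outside, world axes, zero at the start; "moment": the same for the moment, N m; "opening": finger opening in m; "grip_force": force on a finger pad.
Only numpy, scipy, OpenCV 4.12 (cv2) and the standard library are available. Lean on these libraries where they do the work, as an engineer would, in place of code of your own. Each camera call takes 0.05 s, during which the arm holds its last target. There are 200 camera calls.

## Task

The brass sieve with the yellow ring in the sieve tower on the shaker is worn out and must be exchanged: take off the lid and then the brass sieve with the blue ring and stand them side by side in the steel tray, put the yellow-ringed brass sieve into the red out-of-service box, and fit the steel sieve with the same yellow ring from the wooden holder on the receiver in its place. Then put the blue-ringed sieve and the lid back on top, every part upright and fully home, and leave the green-ringed spare in its holder.

Things in the scene. Friction and masses are not known exactly. Their poses are not given: they have to be found in the camera images.
- shaker: Grey sieve shaker, fixed, 150 x 128 mm, with a steel receiver cup (60 mm across, bore 54 mm, rim 76 mm above the worktop) on its vertical axis. The tower stands on it: parts drop with the skirt into the bore below, shoulder on its rim; origins of worn sieve, top sieve and lid are 68, 92 and 116 mm above the shaker's. Origin: centre of the underside, on this axis; -x: front with the dial.
- tray: Shallow open steel tray, fixed, 230 mm (its x) x 128 mm (its y), floor 3 mm thick, walls 13 mm high and 3 mm thick: parking place for two parts side by side along its x, for instance at x = -52 and +52 mm. Origin: centre of the underside; z up.
- red_box: Low open red plastic box for out-of-service sieves, fixed, 148 mm (x) x 140 mm (y), walls 16 mm high and 4 mm thick, floor 4 mm thick. Origin: centre of the underside; z up.
- holder: Light wooden board for spare sieves, fixed, 215 mm (x) x 112 mm (y) x 14 mm, with two 52 mm recesses at x = -52 and +52 mm, y = 0, each holding a spare by its skirt, shoulder on the board, the sieve's origin 6 mm above the board's. Origin: centre of the underside; z up.
- lid: Aluminium lid with a black knob, on top of the tower. Skirt 48 mm across, 0 to 8 mm high, flange 61 mm across, 8 to 12 mm high, knob 22 mm across from 19 to 34 mm high (neck 17 mm below it). Its skirt fits the bore of a sieve. Grip the knob. 80 g. Origin: centre of the underside; z up.
- top_sieve: Brass sieve with a blue ring, in the tower under the lid. Skirt 48 mm across, 0 to 8 mm high (bottom edge chamfered to 41 mm); body 60 mm across, 8 to 32 mm high, open above (bore 54 mm, mesh at 12 mm). The ring's tab (14 mm wide, 3 mm thick, 19 mm up, reaching 42 mm from the axis) points to the sieve's own -x: grip the body across its y. 90 g. Origin: centre of the underside; z up.
- worn_sieve: Brass sieve with a yellow ring, the lower one in the tower, standing on the receiver: the one to be replaced. Same shape and size as top_sieve; its tab too points to its own -x (sideways in the tower). Origin: centre of the underside; z up.
- new_sieve: Bright steel sieve with a yellow ring, in one of the two recesses of the holder: the replacement. Same shape and size as top_sieve. Origin: centre of the underside; z up.
- green_sieve: Bright steel sieve with a green ring, a spare of another mesh in the other recess of the holder; it stays there. Same shape and size as top_sieve. Origin: centre of the underside; z up.
There are look-alikes about, which are no part of the job. Leave any pink or purple look-alike of the lid alone.

How it is judged:
On the way, in this order (a step that is already met when the one before it is completed fails the run):
1. the lid stands released in the steel tray (z of lid in the frame of tray between 0 and 0.006 m and angle between lid's own z axis and vertical below 0.06 rad and x of lid in the frame of tray between -0.085 and 0.085 m and y of lid in the frame of tray between -0.034 and 0.034 m and linear speed of lid below 0.02 m/s and contact force between the fingers and lid below 0.1 N), for 0.2 s.
2. the blue-ringed sieve stands released in the tray beside the lid (z of top_sieve in the frame of tray between 0 and 0.006 m and angle between each of top_sieve, lid's own z axis and vertical below 0.06 rad and x of top_sieve in the frame of tray between -0.085 and 0.085 m and y of top_sieve in the frame of tray between -0.034 and 0.034 m and z of lid in the frame of tray between 0 and 0.006 m and x of lid in the frame of tray between -0.085 and 0.085 m and y of lid in the frame of tray between -0.034 and 0.034 m and linear speed of top_sieve below 0.02 m/s and contact force between the fingers and top_sieve below 0.1 N), for 0.2 s.
3. the worn brass sieve with the yellow ring stands released in the red box (z of worn_sieve in the frame of red_box between 0.001 and 0.007 m and angle between worn_sieve's own z axis and vertical below 0.06 rad and x of worn_sieve in the frame of red_box between -0.043 and 0.043 m and y of worn_sieve in the frame of red_box between -0.039 and 0.039 m and linear speed of worn_sieve below 0.02 m/s and contact force between the fingers and worn_sieve below 0.1 N), for 0.2 s.
4. the steel sieve with the yellow ring is seated on the receiver and released (horizontal distance between new_sieve and shaker below 0.01 m and z of new_sieve in the frame of shaker between 0.065 and 0.071 m and angle between new_sieve's own z axis and vertical below 0.06 rad and linear speed of new_sieve below 0.02 m/s and contact force between the fingers and new_sieve below 0.1 N), for 0.2 s.
5. the blue-ringed sieve is seated on it and released (horizontal distance between each of new_sieve, top_sieve and shaker below 0.01 m and z of new_sieve in the frame of shaker between 0.065 and 0.071 m and angle between each of new_sieve, top_sieve's own z axis and vertical below 0.06 rad and z of top_sieve in the frame of shaker between 0.089 and 0.095 m and linear speed of top_sieve below 0.02 m/s and contact force between the fingers and top_sieve below 0.1 N), for 0.2 s.
At the end, for the whole second after the job is handed in: New yellow-ringed steel sieve, blue-ringed sieve and lid sit in this order on the receiver, each within 10 mm of the axis, 3 mm of seated height, 0.06 rad of upright; worn sieve upright on the floor of the red box; green-ringed sieve still in the holder; all released, at rest (all of step 3 and all of step 5 and horizontal distance between lid and shaker below 0.01 m and z of lid in the frame of shaker between 0.113 and 0.119 m and angle between each of lid, green_sieve's own z axis and vertical below 0.06 rad and horizontal distance between green_sieve and holder below 0.058 m and z of green_sieve in the frame of holder between 0.003 and 0.009 m and linear speed of each of new_sieve, lid below 0.02 m/s and contact force between the fingers and new_sieve below 0.1 N and contact force between the fingers and lid below 0.1 N); the robot touches nothing.
It fails at once if the green-ringed spare was moved from its recess (more than 12 mm) (distance of green_sieve from where it was at the start of the episode above 0.012 m).
It fails at once if a sieve or the lid was tipped (more than 0.6 rad) (angle between any of worn_sieve, top_sieve, new_sieve, lid, green_sieve's own z axis and vertical above 0.6 rad).
It also fails if it takes over 147 s, if anything falls off the work surface, if the arm or the gripper's body presses on something with over 40 N, if the wrist force passes 120 N, or if a joint passes its speed limit or range.

## Working session

There is one attempt and no reset: what is moved stays moved. The work goes in short steps, Python scripts to look and compute and a tool call to move; the robot and the scene stay as the last step left them, time stands still between calls to the robot, and variables do not carry over. Pictures are saved under pics/ and viewed, at most 14 in all, crops included, and the job is handed in when it is done.

Besides the shell and the picture viewer there is one more tool, called after "Request:" as name(argument=value, ...), one argument or row to a line, values as JSON. step_arm: Moves the arm, as the interface text tells. Its arguments: {"type":"object","properties":{"twist":{"type":"array","items":{"type":"array","items":{"type":"number"}}},"translation":{"type":"array","items":{"type":"array","items":{"type":"number"}}},"gripper":{"type":"array","items":{"type":"number"}},"newtons":{"type":"number"}},"required":["twist","translation","gripper"]}

```bash
mkdir -p pics
cat > h.py <<'E'
import numpy as np, cv2
from bench import *
def snap(n,f):
    im,d=grab_frame(n); cv2.imwrite(f'pics/{f}.png',im[:,:,::-1]); np.save(f'pics/{f}.npy',d); return im,d
def pose(n,st=None):
    c=calibration(n)
    if 'rvec' in c:
        R=cv2.Rodrigues(np.array(c['rvec'],float))[0]; t=np.array(c['tvec'],float).ravel()
        return c,R.T,-R.T@t
    from scipy.spatial.transform import Rotation as Ro
    st=st or read_state(); M=np.array(c['mount']); T=Ro.from_euler('xyz',st['ee_rot']).as_matrix()
    return c,T@M[:3,:3],T@M[:3,3]+np.array(st['tool_pos'])
def rays(c,px):
    px=np.atleast_2d(np.array(px,float)); a=(px[:,0]-c['cx'])/c['fx']; b=(px[:,1]-c['cy'])/c['fy']
    q=np.c_[a,b]; u=q.copy()
    for _ in range(20): u=q/(1+c['k1']*(u**2).sum(1,keepdims=True))
    return np.c_[u,np.ones(len(u))]
def atz(n,px,z,st=None):
    c,R,o=pose(n,st); r=rays(c,px)@R.T; return o+r*((z-o[2])/r[:,2])[:,None]
def cloud(n,d,st=None):
    c,R,o=pose(n,st); v,u=np.mgrid[:480,:640]; r=rays(c,np.c_[u.ravel(),v.ravel()])
    P=(r*d.ravel()[:,None])@R.T+o; P[d.ravel()==0]=np.nan; return P.reshape(480,640,3)
E
python3 - <<'E'
from h import *
print(read_state())
for n in ('scene','side','wrist'):
    snap(n,n+'0'); print(n,pose(n)[1:],{k:calibration(n)[k] for k in('fx','k1')})
E
```

```text
{'t': 0.0, 'joints': array([-1.35599491e+00,  2.76577884e-01,  1.50612356e+00, -1.25702938e-05,
        1.36069122e+00, -1.21004148e-01]), 'qd': array([-0.00019532, -0.00180549, -0.00194637, -0.00120183,  0.00215671,
        0.00203266]), 'effort': array([-2.66959796e-04, -4.16768682e+01, -2.45802587e+01, -9.25866061e-05,
        1.10489182e-02,  1.12148797e-05]), 'tool_pos': array([ 0.1893558 , -0.54237297,  0.23045328]), 'ee_rot': array([-3.13980432e+00, -2.05077997e-04,  3.35808016e-01]), 'contact_force': array([-0.35783748, -0.53005694, -0.33636498]), 'moment': array([-0.0394124 , -0.00207866, -0.01906539]), 'grip_force': 0.0, 'opening': 0.08565414793536574}
scene (array([[-0.8285983 , -0.24135305,  0.50514708],
       [-0.55979947,  0.34585753, -0.75299875],
       [ 0.00702963, -0.90671455, -0.42168627]]), array([-0.10207518,  0.81109285,  0.56197162])) {'fx': 503.81571454965314, 'k1': -0.10768379420397721}
side (array([[ 0.93656002,  0.30962224, -0.16428449],
       [ 0.35047424, -0.82080602,  0.45104908],
       [ 0.00480913, -0.48001202, -0.87724873]]), array([ 0.69943586, -0.62046808,  1.30973311])) {'fx': 559.1679056064168, 'k1': -0.05758552889372931}
wrist (array([[ 0.33023914, -0.90437409, -0.27027691],
       [-0.94389672, -0.31672845, -0.09349907],
       [-0.00104625,  0.28599055, -0.95823187]]), array([ 0.2559491 , -0.51768251,  0.37303324])) {'fx': 369.22056713211094, 'k1': -0.032124230433764424}
```

View pics/scene0.png

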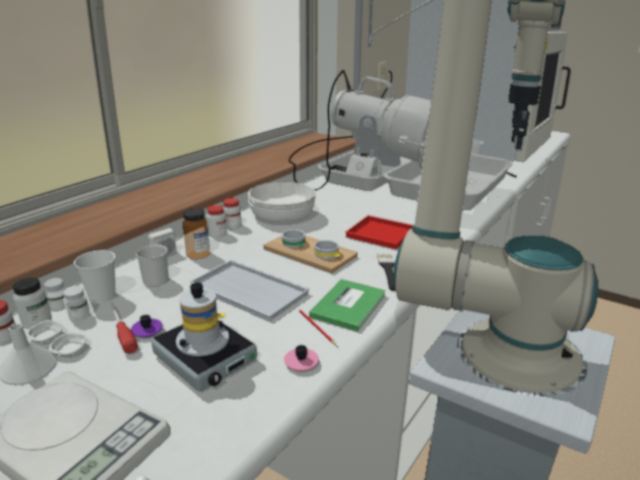

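View pics/side0.png

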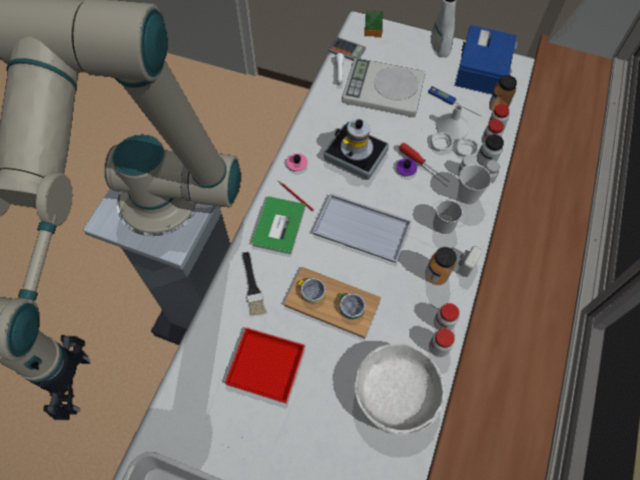

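The side view is nearly overhead: shaker with tower near (357,148), tray near (361,228), holder (332,300), red box (265,365). I'll enlarge two parts of it.

Run:
```python
import cv2,numpy as np
im=cv2.imread('pics/side0.png')
a=cv2.resize(im[110:190,280:420],(560,320),interpolation=cv2.INTER_CUBIC)
b=cv2.resize(im[255:345,270:410],(560,360),interpolation=cv2.INTER_CUBIC)
s=cv2.imread('pics/scene0.png')
c=cv2.resize(s[270:400,140:270],(520,520),interpolation=cv2.INTER_CUBIC)
cv2.imwrite('pics/c1.png',cv2.resize(np.vstack([a,b]),(494,600)))
cv2.imwrite('pics/c2.png',c)
cv2.imwrite('pics/c3.png',cv2.resize(im[180:420,210:430],(550,600),interpolation=cv2.INTER_CUBIC))
```

```text
(no output)
```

View pics/c1.png

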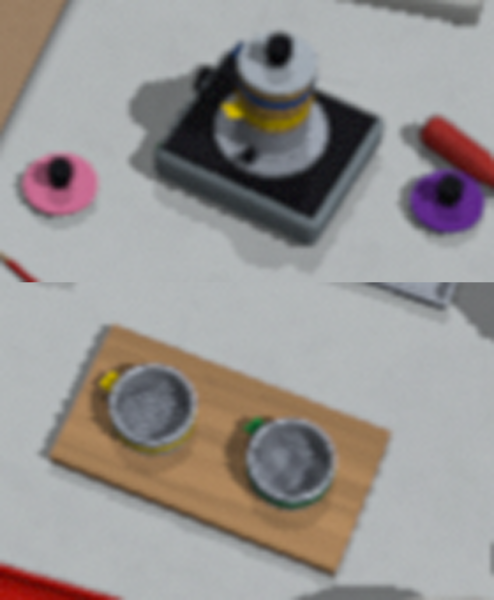

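View pics/c2.png

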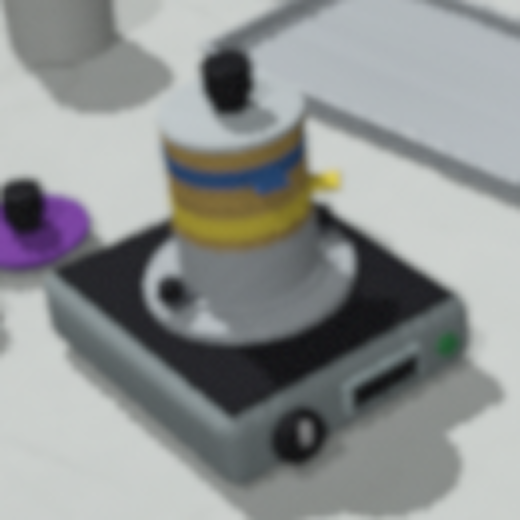

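View pics/c3.png

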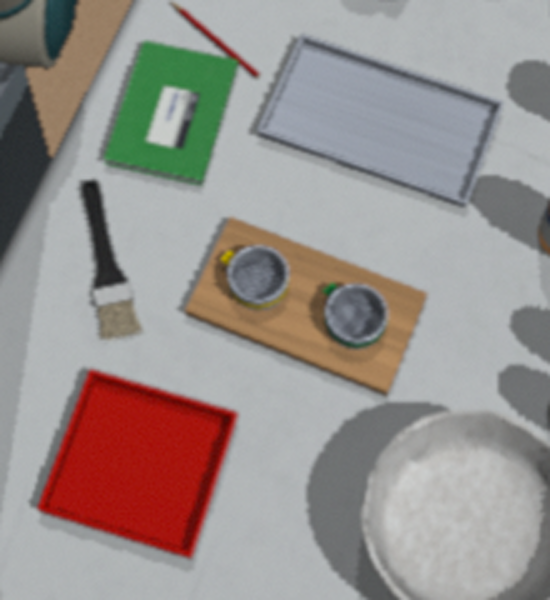

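Run:
```python
from h import *
np.set_printoptions(precision=4,suppress=True)
A=lambda l:[(280+u/3.529,110+v/3.529) for u,v in l]
B=lambda l:[(270+u/3.529,255+(v-282.4)/3.529) for u,v in l]
C=lambda l:[(210+u/2.5,180+v/2.5) for u,v in l]
p=lambda n,px,z:print(n,atz('side',px,z)[:,:2].tolist() if 0 else atz('side',px,z)[:,:2].round(4).tolist())
p('knob',A([(280,42)]),.150); p('lid',A([(277,65)]),.128)
p('wtab',A([(228,110)]),.0885); p('btab',A([(236,48)]),.1125)
p('new',B([(152,400)]),.038);p('newtab',B([(104,380)]),.0265)
p('green',B([(290,458)]),.038);p('gtab',B([(248,426)]),.0265)
for n,l,z in(('tray',[(303,38),(499,102),(464,204),(256,132)],.013),('box',[(90,372),(236,412),(192,556),(40,510)],.016),('hold',[(230,218),(426,292),(388,393),(184,310)],.014)):
    q=atz('side',C(l),z)[:,:2]; e=q[1]-q[0]+q[2]-q[3]
    print(n,q.mean(0),'yaw',np.degrees(np.arctan2(e[1],e[0])),'sides',[np.linalg.norm(q[i]-q[i-1]).round(3) for i in range(4)])
# depth checks
for cam in('side','scene'):
    P=cloud(cam,np.load(f'pics/{cam}0.npy'))
    k=np.array([.52,.05,0]); 
    c0=atz('side',A([(277,65)]),.128)[0]
    m=(np.hypot(P[...,0]-c0[0],P[...,1]-c0[1])<.06)
    for lo,hi in((.122,.132),(.137,.156),(.07,.12)):
        s=P[m&(P[...,2]>lo)&(P[...,2]<hi)]; print(cam,lo,len(s), s.mean(0) if len(s) else'', (s.min(0)+s.max(0))/2 if len(s) else '', np.ptp(s,0) if len(s) else '')
```

```text
knob [[0.4655, 0.3353]]
lid [[0.4661, 0.3311]]
wtab [[0.4367, 0.3069]]
btab [[0.4278, 0.3483]]
new [[0.5029, -0.1124]]
newtab [[0.4639, -0.1055]]
green [[0.6072, -0.1195]]
gtab [[0.571, -0.1026]]
tray [0.5581 0.1088] yaw -0.7093256822104254 sides [np.float64(0.129), np.float64(0.225), np.float64(0.13), np.float64(0.231)]
box [ 0.4643 -0.3237] yaw 4.591184373200381 sides [np.float64(0.139), np.float64(0.147), np.float64(0.141), np.float64(0.147)]
hold [ 0.556  -0.1173] yaw -2.3012862864760213 sides [np.float64(0.11), np.float64(0.213), np.float64(0.113), np.float64(0.216)]
side 0.122 225 [0.4643 0.3296 0.1282] [0.463  0.3328 0.1272] [0.0602 0.0678 0.0097]
side 0.137 66 [0.464  0.3319 0.1485] [0.4635 0.3335 0.1462] [0.0216 0.0223 0.0168]
side 0.07 269 [0.4655 0.3128 0.0961] [0.4585 0.3255 0.095 ] [0.0696 0.0516 0.0496]
scene 0.122 538 [0.4569 0.3394 0.1273] [0.4628 0.3346 0.1269] [0.0624 0.0617 0.0097]
scene 0.137 158 [0.4598 0.3368 0.146 ] [0.4619 0.3345 0.1444] [0.022  0.0217 0.0147]
scene 0.07 943 [0.4443 0.3472 0.0956] [0.4524 0.333  0.095 ] [0.0616 0.0651 0.05  ]
```

Request:
step_arm(
  twist=[
    [0, 0, 0],
    [0, 0, 0],
    [0, 0, 0],
    [0, 0, 0],
    [0, 0, 0],
  ],
  translation=[
    [1.2, 1.8, 1.5],
    [2, 2.8, 1.5],
    [2, 2.8, 1.5],
    [2, 2.8, 1.5],
    [2, 2.8, 1.5],
  ],
  gripper=[1, 1, 1, 1, 1],
)

```text
t: 0.57
tool_pos: [0.2819, -0.4114, 0.3066]
ee_rot: [-3.141, -0.0, 0.335]
contact_force: [1.1, -0.4, 0.7]
opening: 0.0851
grip_force: 0.0
```

Request:
step_arm(
  twist=[
    [0, 0, 0],
    [0, 0, 0],
    [0, 0, 0],
    [0, 0, 0],
    [0, 0, 0],
  ],
  translation=[
    [2.5, 2.8, 1.5],
    [2.5, 2.8, 1.5],
    [2.5, 2.8, 1.5],
    [2.5, 2.8, 1.5],
    [2.5, 2.8, 1.5],
  ],
  gripper=[1, 1, 1, 1, 1],
)

```text
t: 0.98
tool_pos: [0.4072, -0.2712, 0.382]
ee_rot: [3.142, 0.0, 0.336]
contact_force: [1.3, -1.0, -0.7]
opening: 0.0853
grip_force: 0.0
```

Request:
step_arm(
  twist=[
    [0, 0, 0],
    [0, 0, 0],
    [0, 0, 0],
    [0, 0, 0],
    [0, 0, 0],
  ],
  translation=[
    [2.2, 2.8, 0.5],
    [2.2, 2.8, 0.5],
    [0, 1.4, 0],
    [0, 0, 0],
    [0, 0, 0],
  ],
  gripper=[1, 1, 1, 1, 1],
)

```text
t: 1.4
tool_pos: [0.45, -0.2026, 0.3911]
ee_rot: [3.141, 0.001, 0.337]
contact_force: [-0.9, -0.5, 0.1]
opening: 0.0852
grip_force: 0.0
```

Run:
```python
from h import *
import json
st=read_state(); print(st['tool_pos'],st['ee_rot'],st['joints'],st['contact_force'])
im,d=snap('wrist','w1'); P=cloud('wrist',d,st); np.save('pics/w1P.npy',P)
h=cv2.cvtColor(im,cv2.COLOR_RGB2HSV); z=P[...,2]
def rimfit(P,x,y,zlo,zhi,r=.05):
    s=P[(np.hypot(P[...,0]-x,P[...,1]-y)<r)&(P[...,2]>zlo)&(P[...,2]<zhi)]
    A=np.c_[2*s[:,:2],np.ones(len(s))]; c=np.linalg.lstsq(A,(s[:,:2]**2).sum(1),rcond=None)[0]
    return len(s),c[:2],np.sqrt(c[2]+c[0]**2+c[1]**2),s.mean(0)
print('new',rimfit(P,.503,-.112,.032,.045)); print('green',rimfit(P,.607,-.119,.032,.045))
for n,(x,y) in dict(new=(.503,-.112),green=(.607,-.119)).items():
    q=np.hypot(P[...,0]-x,P[...,1]-y); m=(q>.034)&(q<.048)&(h[...,1]>120)&(z>.018)&(z<.034); print(n,m.sum(),P[m].mean(0) if m.any() else '')
```

```text
[ 0.45004411 -0.20258661  0.39107125] [3.14123370e+00 1.23056326e-03 3.37356311e-01] [-5.63176203e-01  1.01066389e-01  1.34540601e+00 -1.19663033e-03
  1.69560328e+00  6.70114919e-01] [-0.88948413 -0.5036443   0.13509344]
new (411, array([ 0.50054034, -0.11415257]), np.float64(0.028528533915106524), array([ 0.50083729, -0.11222268,  0.0375946 ]))
green (517, array([ 0.60396027, -0.11863009]), np.float64(0.028528111358596366), array([ 0.60634096, -0.11750062,  0.03743681]))
new 79 [ 0.46456966 -0.1038562   0.02630842]
green 0
```

View pics/w1.png

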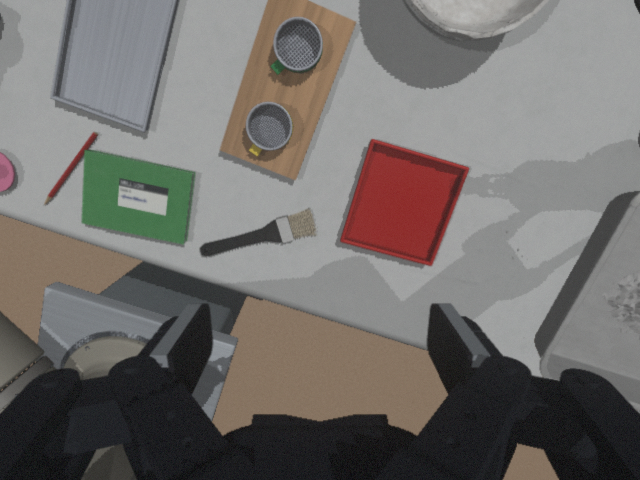

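The wrist view shows the yellow-tabbed steel sieve at (268,126), the green one at (297,45), the red box at (405,202), tray top-left. Now over to the tower.

Request:
step_arm(
  twist=[
    [0, 0, 3],
    [0, 0, 6],
    [0, 0, 6.5],
    [0, 0, 6.5],
    [0, 0, 6.5],
  ],
  translation=[
    [0, 2, 0],
    [0.1, 3.6, 0],
    [0.1, 4, 0],
    [0.1, 4, 0],
    [0.1, 4, 0],
  ],
  gripper=[1, 1, 1, 1, 1],
)

```text
t: 1.87
tool_pos: [0.4539, -0.0273, 0.3909]
ee_rot: [3.141, 0.001, 0.835]
contact_force: [0.7, -0.0, 0.0]
opening: 0.0853
grip_force: 0.0
```

Request:
step_arm(
  twist=[
    [0, 0, 6.5],
    [0, 0, 6.5],
    [0, 0, 6.5],
    [0, 0, 6.5],
    [0, 0, 6.5],
  ],
  translation=[
    [0.1, 4, 0],
    [0.1, 4, 0],
    [0.1, 4, 0],
    [0.1, 4, 0],
    [0.1, 4, 0],
  ],
  gripper=[1, 1, 1, 1, 1],
)

```text
t: 2.28
tool_pos: [0.4596, 0.1731, 0.3911]
ee_rot: [3.141, 0.001, 1.403]
contact_force: [0.3, -0.1, -0.0]
opening: 0.0853
grip_force: 0.0
```

Request:
step_arm(
  twist=[
    [0, 0, 6.5],
    [0, 0, 6.5],
    [0, 0, 6.5],
    [0, 0, 3],
    [0, 0, 0],
  ],
  translation=[
    [0.1, 4, -1],
    [0.1, 4, -2],
    [0.1, 4, -2],
    [0.1, 4, -1],
    [0, 0, 0],
  ],
  gripper=[1, 1, 1, 1, 1],
)

```text
t: 2.7
tool_pos: [0.4629, 0.3319, 0.3297]
ee_rot: [-3.136, -0.002, 1.798]
contact_force: [0.9, -0.3, -0.7]
opening: 0.0854
grip_force: 0.0
```

Request:
step_arm(
  twist=[
    [0, 0, 0],
    [0, 0, 0],
    [0, 0, 0],
  ],
  translation=[
    [0, 0, 0],
    [0, 0, 0],
    [0, 0, 0],
  ],
  gripper=[1, 1, 1],
)

```text
t: 2.95
tool_pos: [0.4642, 0.3257, 0.3347]
ee_rot: [3.141, 0.001, 1.79]
contact_force: [-0.2, 0.0, 0.3]
opening: 0.0855
grip_force: 0.0
```

```bash
cat >> h.py <<'E'
def rimfit(P,x,y,zlo,zhi,r=.05):
    s=P[(np.hypot(P[...,0]-x,P[...,1]-y)<r)&(P[...,2]>zlo)&(P[...,2]<zhi)]
    A=np.c_[2*s[:,:2],np.ones(len(s))]; c=np.linalg.lstsq(A,(s[:,:2]**2).sum(1),rcond=None)[0]
    return len(s),c[:2],np.sqrt(c[2]+c[0]**2+c[1]**2),s.mean(0),(s.min(0)+s.max(0))/2,np.ptp(s,axis=0)
E
python3 - <<'E'
from h import *
np.set_printoptions(precision=4,suppress=True)
st=read_state(); print(st['tool_pos'],st['ee_rot'],st['joints'],st['contact_force'])
im,d=snap('wrist','w2'); P=cloud('wrist',d,st)
print('knob',rimfit(P,.463,.334,.143,.158,.03)[3:]); print('flange',rimfit(P,.463,.334,.122,.134)[3:])
C=[(372,140),(468,168),(432,264),(341,242)]
E
```

```text
[0.4642 0.3257 0.3347] [3.1406 0.0007 1.7903] [ 0.4898  0.2247  1.325  -0.0009  1.5911  0.2703] [-0.1826  0.0103  0.3032]
knob (array([0.4613, 0.3356, 0.1496]), array([0.4614, 0.335 , 0.1477]), array([0.0209, 0.0213, 0.0093]))
flange (array([0.4613, 0.3364, 0.1279]), array([0.4615, 0.335 , 0.1265]), array([0.0603, 0.0607, 0.0077]))
```

View pics/w2.png

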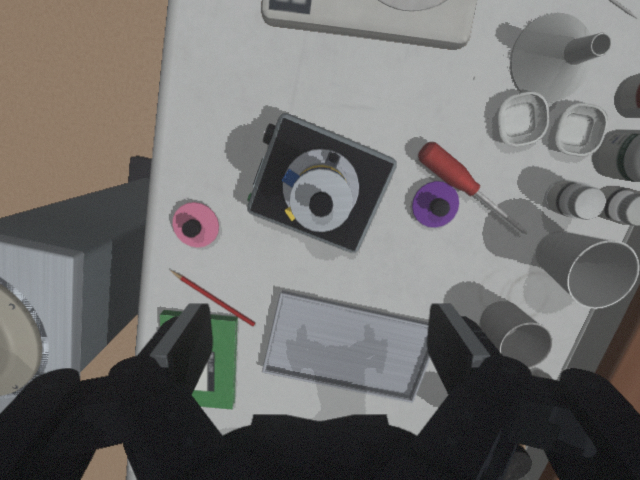

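The wrist view shows the lid's knob at (320,204), blue tab at (290,178), yellow tab at (291,214), tray from (280,290) to (413,398).

Run:
```python
from h import *
np.set_printoptions(precision=4,suppress=True)
im=cv2.imread('pics/w2.png')[:,:,::-1]; d=np.load('pics/w2.npy')
st=dict(tool_pos=[0.4642,0.3257,0.3347],ee_rot=[3.1406,0.0007,1.7903])
P=cloud('wrist',d,st); h=cv2.cvtColor(np.ascontiguousarray(im),cv2.COLOR_RGB2HSV)
c=np.array([.4614,.335])
r=np.hypot(P[...,0]-c[0],P[...,1]-c[1])
for n,lo,hi,zl,zh in(('blue',100,125,.104,.122),('yel',20,34,.08,.098)):
    m=(h[...,0]>=lo)&(h[...,0]<=hi)&(h[...,1]>110)&(r>.032)&(r<.046)&(P[...,2]>zl)&(P[...,2]<zh)
    q=P[m].mean(0); print(n,m.sum(),q,'tab az',np.degrees(np.arctan2(q[1]-c[1],q[0]-c[0])),r[m].max())
q=atz('wrist',[(280,290),(413,398),(264,370)],.013,st); print(q, (q[1]+q[2]*0+q[0])/2,)
m=(P[...,2]>.008)&(P[...,2]<.02)
m[:, :255]=0; m[:,440:]=0; m[:280]=0;m[405:]=0
s=P[m][:,:2].astype(np.float32); print(len(s),cv2.minAreaRect(s),s.min(0),s.max(0))
# box in w1
P=np.load('pics/w1P.npy'); im=cv2.imread('pics/w1.png'); h=cv2.cvtColor(im,cv2.COLOR_BGR2HSV)
m=((h[...,0]<8)|(h[...,0]>172))&(h[...,1]>120)&(np.hypot(P[...,0]-.464,P[...,1]+.324)<.12); s=P[m]
print('box',len(s),cv2.minAreaRect(s[:,:2].astype(np.float32)),np.percentile(s[:,2],[5,50,99]))
```

```text
blue 132 [0.427  0.3488 0.1124] tab az 158.11493490831072 0.04233463915097654
yel 65 [0.4335 0.3071 0.0886] tab az -135.00376278791606 0.042787359535947825
[[0.4394 0.1823 0.013 ]
 [0.6696 0.0507 0.013 ]
 [0.4404 0.051  0.013 ]] [0.5545 0.1165 0.013 ]
1827 ((0.5548009276390076, 0.11146235466003418), (0.13488245010375977, 0.23422150313854218), 89.20573425292969) [0.4369 0.0439] [0.6716 0.1802]
box 10334 ((0.45797979831695557, -0.32281601428985596), (0.15481966733932495, 0.14261993765830994), 3.661083936691284) [0.0025 0.0043 0.02  ]
```

Request:
step_arm(
  twist=[
    [0, 0, 0],
    [0, 0, 0],
    [0, 0, 0],
    [0, 0, 0],
    [0, 0, 0],
  ],
  translation=[
    [-0.28, 0.93, -2.5],
    [0, 0, -3.5],
    [0, 0, -3.5],
    [0, 0, -3.5],
    [0, 0, -2.5],
  ],
  gripper=[0.2, 0.2, 0.1, 0, 0],
)

```text
t: 3.42
tool_pos: [0.46, 0.3348, 0.1773]
ee_rot: [-3.14, 0.001, 1.791]
contact_force: [-0.6, 0.0, -0.8]
opening: 0.0429
grip_force: 0.0
```

Request:
step_arm(
  twist=[
    [0, 0, 0],
    [0, 0, 0],
    [0, 0, 0],
    [0, 0, 0],
  ],
  translation=[
    [0, 0, -2],
    [0, 0, -1],
    [0, 0, 0],
    [0, 0, 0],
  ],
  gripper=[0, 0, 0, 0],
)

```text
t: 3.75
tool_pos: [0.4614, 0.3363, 0.15]
ee_rot: [3.14, -0.0, 1.792]
contact_force: [0.2, 0.6, 0.4]
opening: 0.0427
grip_force: 0.0
```

Request:
step_arm(
  twist=[
    [0, 0, 0],
    [0, 0, 0],
    [0, 0, 0],
    [0, 0, 0],
    [0, 0, 0],
  ],
  translation=[
    [0, -0.1, -0.8],
    [0, 0, -0.8],
    [0, 0, 0],
    [0, 0, 0],
    [0, 0, 0],
  ],
  gripper=[0, 0, 0, -1, -1],
  newtons=30,
)

```text
t: 4.17
tool_pos: [0.4609, 0.3361, 0.1335]
ee_rot: [3.14, -0.0, 1.793]
contact_force: [-1.1, -1.5, 2.5]
opening: 0.0204
grip_force: 29.8
```

Request:
step_arm(
  twist=[
    [0, 0, 0],
    [0, 0, 0],
    [0, 0, 0],
    [0, 0, 0],
    [0, 0, 0],
  ],
  translation=[
    [0, 0, 0],
    [0, 0, 0],
    [0, 0, 0],
    [0, 0, 0],
    [0, 0, 0.3],
  ],
  gripper=[-1, -1, -1, -1, -1],
)

```text
t: 4.58
tool_pos: [0.4602, 0.3358, 0.1357]
ee_rot: [-3.141, 0.0, 1.793]
contact_force: [0.2, 0.2, 0.0]
opening: 0.0202
grip_force: 29.4
```

Request:
step_arm(
  twist=[
    [0, 0, 0],
    [0, 0, 0],
    [0, 0, 0],
    [0, 0, 0],
    [0, 0, 0],
  ],
  translation=[
    [0, 0, 1],
    [0, 0, 2],
    [0, 0, 2],
    [1, -1.5, 1],
    [2, -3, 0],
  ],
  gripper=[-1, -1, -1, -1, -1],
)

```text
t: 5.0
tool_pos: [0.4906, 0.2939, 0.1997]
ee_rot: [3.136, -0.004, 1.798]
contact_force: [1.9, 0.2, -0.6]
opening: 0.0204
grip_force: 29.5
```

Request:
step_arm(
  twist=[
    [0, 0, 0],
    [0, 0, 0],
    [0, 0, 0],
    [0, 0, 0],
    [0, 0, 0],
  ],
  translation=[
    [2, -3, 0],
    [2, -3, 0],
    [2, -3, -1.5],
    [2, -3, -2.5],
    [2, -3, -2.5],
  ],
  gripper=[-1, -1, -1, -1, -1],
)

```text
t: 5.42
tool_pos: [0.5901, 0.1425, 0.1346]
ee_rot: [3.138, 0.0, 1.793]
contact_force: [1.3, 0.5, -1.3]
opening: 0.0204
grip_force: 29.5
```

Request:
step_arm(
  twist=[
    [0, 0, 0],
    [0, 0, 0],
    [0, 0, 0],
    [0, 0, 0],
    [0, 0, 0],
  ],
  translation=[
    [1.7, -2.7, -2.5],
    [0, 0, -2],
    [0, 0, -1],
    [0, 0, 0],
    [0, 0, 0],
  ],
  gripper=[-1, -1, -1, -1, -1],
)

```text
t: 5.83
tool_pos: [0.6051, 0.1177, 0.0789]
ee_rot: [-3.141, -0.001, 1.794]
contact_force: [0.3, -0.3, -0.7]
opening: 0.0204
grip_force: 29.5
```

Request:
step_arm(
  twist=[
    [0, 0, 0],
    [0, 0, 0],
    [0, 0, 0],
    [0, 0, 0],
    [0, 0, 0],
  ],
  translation=[
    [0, -0.3, -2],
    [0, 0, -2],
    [0, 0, -1],
    [0, 0, -0.4],
    [0, 0, -0.2],
  ],
  gripper=[-1, -1, -1, -1, -1],
)

```text
t: 6.25
tool_pos: [0.6057, 0.1148, 0.0232]
ee_rot: [3.141, 0.0, 1.794]
contact_force: [0.6, 0.6, -1.0]
opening: 0.0204
grip_force: 29.5
```

Request:
step_arm(
  twist=[
    [0, 0, 0],
    [0, 0, 0],
  ],
  translation=[
    [0, 0, -0.1],
    [0, 0, 0],
  ],
  gripper=[-1, -1],
)

```text
t: 6.42
tool_pos: [0.6063, 0.1143, 0.0226]
ee_rot: [3.14, 0.0, 1.794]
contact_force: [0.4, 0.7, -1.2]
opening: 0.0202
grip_force: 29.5
```

Request:
step_arm(
  twist=[
    [0, 0, 0],
    [0, 0, 0],
    [0, 0, 0],
    [0, 0, 0],
  ],
  translation=[
    [0, 0, -0.15],
    [0, 0, 0],
    [0, 0, -0.1],
    [0, 0, 0],
  ],
  gripper=[-1, -1, -1, -1],
)

```text
t: 6.75
tool_pos: [0.6059, 0.1139, 0.0205]
ee_rot: [3.14, 0.0, 1.793]
contact_force: [-1.6, 0.5, 5.9]
opening: 0.0207
grip_force: 30.0
```

Request:
step_arm(
  twist=[
    [0, 0, 0],
    [0, 0, 0],
    [0, 0, 0],
    [0, 0, 0],
    [0, 0, 0],
  ],
  translation=[
    [0, 0, 0],
    [0, 0, 0],
    [0, 0, 1.5],
    [0, 0, 3],
    [0, 0, 3.5],
  ],
  gripper=[0, 0, 0, 0.5, 1],
)

```text
t: 7.17
tool_pos: [0.6037, 0.1137, 0.0977]
ee_rot: [-3.136, -0.001, 1.793]
contact_force: [0.8, -0.9, 0.1]
opening: 0.0656
grip_force: 0.0
```

Request:
step_arm(
  twist=[
    [0, 0, 3],
    [0, 0, 6.5],
    [0, 0, 6.5],
    [0, 0, 6.5],
    [0, 0, 6.5],
  ],
  translation=[
    [-1, 1.5, 3],
    [-2, 2.4, 2.5],
    [-2, 2.8, 2],
    [-2, 2.8, 2],
    [-2, 2.8, 2],
  ],
  gripper=[1, 1, 1, 1, 1],
)

```text
t: 7.58
tool_pos: [0.5145, 0.2377, 0.2152]
ee_rot: [3.141, 0.0, 2.304]
contact_force: [1.0, 0.7, 1.0]
opening: 0.0857
grip_force: 0.0
```

Request:
step_arm(
  twist=[
    [0, 0, 6.5],
    [0, 0, 6.5],
    [0, 0, 6.5],
    [0, 0, 6.5],
    [0, 0, 0],
  ],
  translation=[
    [-2, 2.8, 1.5],
    [-2, 2.8, 1],
    [-1.4, 2.7, 0],
    [0, 1.4, 0],
    [0, 0, 0],
  ],
  gripper=[1, 1, 1, 1, 1],
)

```text
t: 8.0
tool_pos: [0.4606, 0.337, 0.2395]
ee_rot: [3.139, 0.0, 2.759]
contact_force: [0.0, -0.5, -0.6]
opening: 0.0856
grip_force: 0.0
```

Request:
step_arm(
  twist=[
    [0, 0, 0],
    [0, 0, 0],
  ],
  translation=[
    [0, 0, 0],
    [0, 0, 0],
  ],
  gripper=[1, 1],
)

```text
t: 8.17
tool_pos: [0.4616, 0.3331, 0.2387]
ee_rot: [-3.14, 0.0, 2.751]
contact_force: [-0.1, 0.0, 0.7]
opening: 0.0854
grip_force: 0.0
```

Run:
```python
from h import *
np.set_printoptions(precision=4,suppress=True)
st=read_state(); print(st['tool_pos'],st['ee_rot'],st['joints'][5])
im,d=snap('wrist','w3'); P=cloud('wrist',d,st)
print('top',rimfit(P,.461,.335,.118,.132))
im,d=snap('side','s3');P=cloud('side',d)
print('lidknob',rimfit(P,.606,.114,.03,.05,.03)); print('lid',rimfit(P,.606,.114,.012,.022,.04)[3:])
print('top side',rimfit(P,.461,.335,.118,.132))
```

```text
[0.4616 0.3331 0.2387] [-3.1404  0.0001  2.751 ] -0.6767292184263188
top (1333, array([0.4608, 0.3352]), np.float64(0.028227966813872275), array([0.4623, 0.3346, 0.1234]), array([0.4611, 0.3351, 0.1223]), array([0.0599, 0.0598, 0.0087]))
lidknob (58, array([0.6061, 0.1106]), np.float64(0.008411391723247114), array([0.6064, 0.1101, 0.0374]), array([0.6062, 0.1104, 0.0365]), array([0.021 , 0.0248, 0.0127]))
lid (array([0.6064, 0.1084, 0.0166]), array([0.6084, 0.1098, 0.0168]), array([0.0641, 0.0682, 0.0096]))
top side (129, array([0.4628, 0.3331]), np.float64(0.028467293877381908), array([0.4627, 0.3328, 0.124 ]), array([0.4604, 0.3332, 0.1245]), array([0.0656, 0.0638, 0.013 ]))
```

Request:
step_arm(
  twist=[
    [0, 0, 0],
    [0, 0, 0],
    [0, 0, 0],
    [0, 0, 0],
    [0, 0, 0],
  ],
  translation=[
    [0, 0.2, -2],
    [0, 0, -3],
    [0, 0, -3],
    [0, 0, -3],
    [0, 0, -2],
  ],
  gripper=[1, 1, 1, 1, 1],
)

```text
t: 8.68
tool_pos: [0.4607, 0.334, 0.1063]
ee_rot: [-3.139, -0.002, 2.75]
contact_force: [0.2, -0.5, -0.4]
opening: 0.0853
grip_force: 0.0
```

Request:
step_arm(
  twist=[
    [0, 0, 0],
    [0, 0, 0],
    [0, 0, 0],
  ],
  translation=[
    [0, 0, -1.2],
    [0, 0, 0],
    [0, 0, 0],
  ],
  gripper=[1, 1, 1],
)

```text
t: 8.93
tool_pos: [0.4618, 0.3349, 0.0966]
ee_rot: [-3.14, -0.001, 2.751]
contact_force: [0.3, 0.1, 0.5]
opening: 0.0854
grip_force: 0.0
```

Request:
step_arm(
  twist=[
    [0, 0, 0],
    [0, 0, 0],
    [0, 0, 0],
    [0, 0, 0],
    [0, 0, 0],
  ],
  translation=[
    [-0.05, 0, -0.5],
    [0, 0, 0],
    [0, 0, 0],
    [0, 0, 0],
    [0, 0, 0],
  ],
  gripper=[1, 0.3, -1, -1, -1],
  newtons=30,
)

```text
t: 9.35
tool_pos: [0.4614, 0.3358, 0.0933]
ee_rot: [3.141, 0.001, 2.753]
contact_force: [-1.2, -2.3, 4.7]
opening: 0.0604
grip_force: 32.4
```

Request:
step_arm(
  twist=[
    [0, 0, 0],
    [0, 0, 0],
    [0, 0, 0],
    [0, 0, 0],
  ],
  translation=[
    [0, 0, 0],
    [0, 0, 0.5],
    [0, 0, 0.5],
    [0, 0, 0],
  ],
  gripper=[-1, -1, -1, -1],
)

```text
t: 9.68
tool_pos: [0.4617, 0.3366, 0.1032]
ee_rot: [3.139, 0.001, 2.753]
contact_force: [0.1, 0.4, -1.4]
opening: 0.0606
grip_force: 32.6
```

Request:
step_arm(
  twist=[
    [0, 0, 0],
    [0, 0, 0],
    [0, 0, 0],
    [0, 0, 0],
    [0, 0, 0],
  ],
  translation=[
    [0, 0, 1.5],
    [0, 0, 2.5],
    [0, 0, 2.5],
    [0.3, -1.5, 1],
    [0.6, -3, 0],
  ],
  gripper=[-1, -1, -1, -1, -1],
)

```text
t: 10.1
tool_pos: [0.4719, 0.2941, 0.1803]
ee_rot: [3.134, 0.004, 2.756]
contact_force: [-0.2, -1.4, -0.8]
opening: 0.0605
grip_force: 33.0
```

Request:
step_arm(
  twist=[
    [0, 0, 0],
    [0, 0, 0],
    [0, 0, 0],
    [0, 0, 0],
    [0, 0, 0],
  ],
  translation=[
    [0.6, -3.3, 0],
    [0.6, -3.3, 0],
    [0.6, -3.3, -1],
    [0.6, -3.3, -2],
    [0.6, -3, -3],
  ],
  gripper=[-1, -1, -1, -1, -1],
)

```text
t: 10.52
tool_pos: [0.5022, 0.1283, 0.1196]
ee_rot: [3.138, 0.006, 2.753]
contact_force: [-0.2, -0.1, -1.4]
opening: 0.0604
grip_force: 33.0
```

Request:
step_arm(
  twist=[
    [0, 0, 0],
    [0, 0, 0],
    [0, 0, 0],
    [0, 0, 0],
    [0, 0, 0],
  ],
  translation=[
    [0.2, -1.5, -3],
    [0, 0, -3],
    [0, 0, -2],
    [0, 0, -1],
    [0, 0, 0],
  ],
  gripper=[-1, -1, -1, -1, -1],
)

```text
t: 10.93
tool_pos: [0.5002, 0.1146, 0.0258]
ee_rot: [-3.14, -0.004, 2.753]
contact_force: [0.0, 0.3, -1.5]
opening: 0.0606
grip_force: 33.0
```

Request:
step_arm(
  twist=[
    [0, 0, 0],
    [0, 0, 0],
  ],
  translation=[
    [0, 0, 0],
    [0, 0, 0],
  ],
  gripper=[-1, -1],
)

```text
t: 11.1
tool_pos: [0.5032, 0.1152, 0.0292]
ee_rot: [3.14, 0.003, 2.754]
contact_force: [-0.1, -0.6, -0.9]
opening: 0.0605
grip_force: 33.0
```

Next, 2.5 cm down slowly.

Request:
step_arm(
  twist=[
    [0, 0, 0],
    [0, 0, 0],
    [0, 0, 0],
    [0, 0, 0],
    [0, 0, 0],
  ],
  translation=[
    [0, 0, -1],
    [0, 0, -0.8],
    [0, 0, -0.4],
    [0, 0, -0.2],
    [0, 0, 0],
  ],
  gripper=[-1, -1, -1, -1, -1],
)

```text
t: 11.52
tool_pos: [0.5013, 0.1149, 0.0043]
ee_rot: [-3.141, -0.001, 2.753]
contact_force: [-1.8, -0.8, 5.1]
opening: 0.0607
grip_force: 33.4
```

Request:
step_arm(
  twist=[
    [0, 0, 0],
    [0, 0, 0],
    [0, 0, 0],
  ],
  translation=[
    [0, 0, -0.1],
    [0, 0, 0],
    [0, 0, 0],
  ],
  gripper=[-1, -1, -1],
)

```text
t: 11.77
tool_pos: [0.5013, 0.1149, 0.0043]
ee_rot: [-3.142, -0.0, 2.753]
contact_force: [-4.4, -0.4, 12.3]
opening: 0.0605
grip_force: 33.9
```

Request:
step_arm(
  twist=[
    [0, 0, 0],
    [0, 0, 0],
    [0, 0, 0],
    [0, 0, 0],
    [0, 0, 0],
  ],
  translation=[
    [0, 0, 0.05],
    [0, 0, 0],
    [0, 0, 0],
    [0, 0, 1.5],
    [0, 0, 3],
  ],
  gripper=[0.75, 0.75, 0.75, 0.75, 1],
)

```text
t: 12.18
tool_pos: [0.4989, 0.1144, 0.0457]
ee_rot: [-3.138, -0.007, 2.753]
contact_force: [-0.5, -0.3, -0.3]
opening: 0.0841
grip_force: 0.0
```

Request:
step_arm(
  twist=[
    [0, 0, 0],
    [0, 0, -3],
    [0, 0, -6.5],
    [0, 0, -6.8],
    [0, 0, -6.8],
  ],
  translation=[
    [0, 0, 3],
    [0, 0, 3.5],
    [0, 0, 3.5],
    [-0.3, 1, 3.5],
    [-0.4, 2, 2.5],
  ],
  gripper=[1, 1, 1, 1, 1],
)

```text
t: 12.6
tool_pos: [0.4961, 0.1437, 0.2114]
ee_rot: [3.139, 0.003, 2.342]
contact_force: [0.5, 0.4, 0.6]
opening: 0.0853
grip_force: 0.0
```

Request:
step_arm(
  twist=[
    [0, 0, -6.8],
    [0, 0, -6.8],
    [0, 0, -6.8],
    [0, 0, -6.8],
    [0, 0, -6.8],
  ],
  translation=[
    [-0.4, 2, 1],
    [-0.4, 2, 0],
    [-0.4, 2, 0],
    [-0.4, 2, 0],
    [-0.4, 2, 0],
  ],
  gripper=[1, 1, 1, 1, 1],
)

```text
t: 13.02
tool_pos: [0.4745, 0.2456, 0.2182]
ee_rot: [-3.141, 0.0, 1.751]
contact_force: [0.8, 0.2, -0.3]
opening: 0.0856
grip_force: 0.0
```

Request:
step_arm(
  twist=[
    [0, 0, -6.8],
    [0, 0, -6.8],
    [0, 0, -6.8],
    [0, 0, -6.8],
    [0, 0, -6.8],
  ],
  translation=[
    [-0.4, 2, 0],
    [-0.4, 2, 0],
    [-0.4, 2, 0],
    [-0.1, 2, 0],
    [0, 1, 0],
  ],
  gripper=[1, 1, 1, 1, 1],
)

```text
t: 13.43
tool_pos: [0.4613, 0.3369, 0.2179]
ee_rot: [-3.141, -0.001, 1.159]
contact_force: [-0.0, -0.6, -0.6]
opening: 0.0855
grip_force: 0.0
```

Request:
step_arm(
  twist=[
    [0, 0, -6],
    [0, 0, -2],
    [0, 0, 0],
    [0, 0, 0],
  ],
  translation=[
    [0, 0, 0],
    [0, 0, 0],
    [0, 0, 0],
    [0, 0, 0],
  ],
  gripper=[1, 1, 1, 1],
)

```text
t: 13.77
tool_pos: [0.4617, 0.3347, 0.2179]
ee_rot: [-3.141, 0.001, 1.025]
contact_force: [-0.5, -0.7, 0.6]
opening: 0.0854
grip_force: 0.0
```

Run:
```python
from h import *
np.set_printoptions(precision=4,suppress=True)
st=read_state(); print(st['tool_pos'],st['ee_rot'],st['joints'][5])
im,d=snap('wrist','w4'); P=cloud('wrist',d,st)
print('worn',rimfit(P,.461,.335,.094,.106))
im,d=snap('side','s4');P=cloud('side',d)
print('worn side',rimfit(P,.461,.335,.094,.106)); print('top',rimfit(P,.502,.115,.029,.042))
```

```text
[0.4617 0.3347 0.2179] [-3.1413  0.0007  1.0247] 1.0515031946819144
worn (1293, array([0.4616, 0.3356]), np.float64(0.028222951466769484), array([0.4609, 0.334 , 0.0994]), array([0.4612, 0.3351, 0.0983]), array([0.0602, 0.06  , 0.0086]))
worn side (127, array([0.4631, 0.3332]), np.float64(0.02873978806331876), array([0.4646, 0.3337, 0.0996]), array([0.4637, 0.3312, 0.1   ]), array([0.0599, 0.0655, 0.0113]))
top (120, array([0.5034, 0.1129]), np.float64(0.028487650613900743), array([0.5038, 0.1122, 0.0343]), array([0.5033, 0.113 , 0.0351]), array([0.059 , 0.0613, 0.012 ]))
```

Request:
step_arm(
  twist=[
    [0, 0, -6],
    [0, 0, -6],
    [0, 0, -1.7],
    [0, 0, 0],
    [0, 0, 0],
  ],
  translation=[
    [-0.05, 0, -2],
    [0, 0, -3],
    [0, 0, -3],
    [0, 0, -3],
    [0, 0, -2],
  ],
  gripper=[1, 1, 1, 1, 1],
)

```text
t: 14.28
tool_pos: [0.4601, 0.3337, 0.0859]
ee_rot: [-3.141, 0.003, 0.785]
contact_force: [0.1, 0.8, -0.6]
opening: 0.0853
grip_force: 0.0
```

Request:
step_arm(
  twist=[
    [0, 0, 0],
    [0, 0, 0],
    [0, 0, 0],
    [0, 0, 0],
  ],
  translation=[
    [0, 0, -1],
    [0, 0, -0.5],
    [0, 0, -0.2],
    [0, 0, 0],
  ],
  gripper=[1, 1, 1, 1],
)

```text
t: 14.62
tool_pos: [0.4621, 0.3351, 0.0721]
ee_rot: [3.141, -0.001, 0.784]
contact_force: [0.3, -0.4, 0.5]
opening: 0.0856
grip_force: 0.0
```

Request:
step_arm(
  twist=[
    [0, 0, 0],
    [0, 0, 0],
    [0, 0, 0],
    [0, 0, 0],
    [0, 0, 0],
  ],
  translation=[
    [-0.05, 0, -0.2],
    [0, 0, 0],
    [0, 0, 0],
    [0, 0, 0],
    [0, 0, 0],
  ],
  gripper=[1, 0.3, -1, -1, -1],
)

```text
t: 15.03
tool_pos: [0.4616, 0.3349, 0.0708]
ee_rot: [3.14, -0.002, 0.785]
contact_force: [-0.7, -1.0, 5.8]
opening: 0.0606
grip_force: 32.5
```

Request:
step_arm(
  twist=[
    [0, 0, 0],
    [0, 0, 0],
    [0, 0, 0],
    [0, 0, 0],
  ],
  translation=[
    [0, 0, 0],
    [0, 0, 0.5],
    [0, 0, 0.5],
    [0, 0, 0],
  ],
  gripper=[-1, -1, -1, -1],
)

```text
t: 15.37
tool_pos: [0.4614, 0.3352, 0.0805]
ee_rot: [3.141, -0.002, 0.784]
contact_force: [0.3, -0.7, -0.7]
opening: 0.0604
grip_force: 32.8
```

Request:
step_arm(
  twist=[
    [0, 0, 0],
    [0, 0, 0],
    [0, 0, 0],
    [0, 0, 0],
    [0, 0, 0],
  ],
  translation=[
    [0, 0, 2],
    [0, 0, 3],
    [0, 0, 3],
    [0, -1.5, 2],
    [0, -3, 0],
  ],
  gripper=[-1, -1, -1, -1, -1],
)

```text
t: 15.78
tool_pos: [0.4641, 0.2933, 0.1842]
ee_rot: [3.139, -0.011, 0.787]
contact_force: [0.9, 0.1, -0.8]
opening: 0.0602
grip_force: 33.2
```

Request:
step_arm(
  twist=[
    [0, 0, 0],
    [0, 0, 0],
    [0, 0, 0],
    [0, 0, 0],
    [0, 0, 0],
  ],
  translation=[
    [0, -4, 0],
    [0, -4, 0],
    [0, -4, 0],
    [0, -4, 0],
    [0, -4, 0],
  ],
  gripper=[-1, -1, -1, -1, -1],
)

```text
t: 16.2
tool_pos: [0.4603, 0.0882, 0.1795]
ee_rot: [3.141, -0.0, 0.785]
contact_force: [1.0, -0.0, -1.1]
opening: 0.0609
grip_force: 33.2
```

Request:
step_arm(
  twist=[
    [0, 0, 0],
    [0, 0, 0],
    [0, 0, 0],
    [0, 0, 0],
    [0, 0, 0],
  ],
  translation=[
    [0, -4, 0],
    [0, -4, 0],
    [0, -4, 0],
    [0, -4, 0],
    [0, -4, 0],
  ],
  gripper=[-1, -1, -1, -1, -1],
)

```text
t: 16.62
tool_pos: [0.4603, -0.112, 0.1796]
ee_rot: [3.141, -0.0, 0.784]
contact_force: [1.3, 0.9, -1.2]
opening: 0.0605
grip_force: 33.2
```

Request:
step_arm(
  twist=[
    [0, 0, 0],
    [0, 0, 0],
    [0, 0, 0],
    [0, 0, 0],
    [0, 0, 0],
  ],
  translation=[
    [0, -4, 0],
    [0, -4, -0.5],
    [0, -4, -2],
    [0, -4, -2],
    [0, -3, -2],
  ],
  gripper=[-1, -1, -1, -1, -1],
)

```text
t: 17.03
tool_pos: [0.461, -0.298, 0.1169]
ee_rot: [3.139, 0.0, 0.783]
contact_force: [0.8, -0.5, -1.7]
opening: 0.0607
grip_force: 33.2
```

Request:
step_arm(
  twist=[
    [0, 0, 0],
    [0, 0, 0],
    [0, 0, 0],
    [0, 0, 0],
    [0, 0, 0],
  ],
  translation=[
    [0, -1.5, -2],
    [0, 0, -2],
    [0, 0, -2],
    [0, 0, 0],
    [0, 0, 0],
  ],
  gripper=[-1, -1, -1, -1, -1],
)

```text
t: 17.45
tool_pos: [0.4601, -0.3092, 0.0562]
ee_rot: [-3.139, 0.0, 0.784]
contact_force: [-0.4, 0.1, -1.1]
opening: 0.0609
grip_force: 33.3
```

Request:
step_arm(
  twist=[
    [0, 0, 0],
    [0, 0, 0],
    [0, 0, 0],
    [0, 0, 0],
    [0, 0, 0],
  ],
  translation=[
    [0, -1.3, -1],
    [0, 0, -2],
    [0, 0, -1],
    [0, 0, -0.5],
    [0, 0, -0.2],
  ],
  gripper=[-1, -1, -1, -1, -1],
)

```text
t: 17.87
tool_pos: [0.4606, -0.3227, 0.0097]
ee_rot: [-3.141, 0.0, 0.785]
contact_force: [0.1, 0.3, -1.4]
opening: 0.0605
grip_force: 33.2
```

Request:
step_arm(
  twist=[
    [0, 0, 0],
    [0, 0, 0],
    [0, 0, 0],
  ],
  translation=[
    [0, 0, -0.1],
    [0, 0, -0.1],
    [0, 0, 0],
  ],
  gripper=[-1, -1, -1],
)

```text
t: 18.12
tool_pos: [0.4612, -0.323, 0.0087]
ee_rot: [3.14, -0.0, 0.785]
contact_force: [-0.2, -0.3, -0.4]
opening: 0.0608
grip_force: 33.3
```

Request:
step_arm(
  twist=[
    [0, 0, 0],
    [0, 0, 0],
    [0, 0, 0],
    [0, 0, 0],
  ],
  translation=[
    [0, 0, -0.15],
    [0, 0, -0.1],
    [0, 0, 0],
    [0, 0, 0],
  ],
  gripper=[-1, -1, -1, -1],
)

```text
t: 18.45
tool_pos: [0.4613, -0.3232, 0.0069]
ee_rot: [3.14, -0.0, 0.784]
contact_force: [-0.7, 1.1, 4.5]
opening: 0.0605
grip_force: 33.7
```

Request:
step_arm(
  twist=[
    [0, 0, 0],
    [0, 0, 0],
    [0, 0, 0],
    [0, 0, 0],
    [0, 0, 0],
  ],
  translation=[
    [0, 0, 0.05],
    [0, 0, 0],
    [0, 0, 0],
    [0, 0, 1.5],
    [0, 0, 3],
  ],
  gripper=[0.75, 0.75, 0.75, 0.75, 1],
)

```text
t: 18.87
tool_pos: [0.4585, -0.3208, 0.0483]
ee_rot: [-3.133, 0.0, 0.784]
contact_force: [-0.1, -0.1, -0.5]
opening: 0.0844
grip_force: 0.0
```

Request:
step_arm(
  twist=[
    [0, 0, 3],
    [0, 0, 6.5],
    [0, 0, 6.8],
    [0, 0, 6.8],
    [0, 0, 6.8],
  ],
  translation=[
    [0, 0, 3.5],
    [0, 0, 3.5],
    [0, 0, 3.5],
    [0.3, 1.5, 3.5],
    [0.3, 1.5, 2],
  ],
  gripper=[1, 1, 1, 1, 1],
)

```text
t: 19.28
tool_pos: [0.4681, -0.294, 0.2153]
ee_rot: [3.136, 0.003, 1.311]
contact_force: [0.6, 0.3, -0.1]
opening: 0.0854
grip_force: 0.0
```

Request:
step_arm(
  twist=[
    [0, 0, 6.8],
    [0, 0, 6.8],
    [0, 0, 6.8],
    [0, 0, 6.8],
    [0, 0, 6.8],
  ],
  translation=[
    [0.3, 1.8, 0],
    [0.3, 1.8, 0],
    [0.3, 1.8, 0],
    [0.3, 1.8, 0],
    [0.3, 1.8, 0],
  ],
  gripper=[1, 1, 1, 1, 1],
)

```text
t: 19.7
tool_pos: [0.4818, -0.2019, 0.2111]
ee_rot: [3.142, -0.0, 1.905]
contact_force: [-0.3, -0.3, 0.1]
opening: 0.0853
grip_force: 0.0
```

Request:
step_arm(
  twist=[
    [0, 0, 6.8],
    [0, 0, 6.8],
    [0, 0, 6.8],
    [0, 0, 6.8],
    [0, 0, 4],
  ],
  translation=[
    [0.3, 1.8, 0],
    [0.4, 1.8, 0],
    [0.4, 1.8, 0],
    [0.4, 1.8, 0],
    [0.3, 0.9, 0],
  ],
  gripper=[1, 1, 1, 1, 1],
)

```text
t: 20.12
tool_pos: [0.4997, -0.1197, 0.211]
ee_rot: [3.141, -0.001, 2.45]
contact_force: [0.1, -0.1, -0.0]
opening: 0.0854
grip_force: 0.0
```

Request:
step_arm(
  twist=[
    [0, 0, 0],
    [0, 0, 0],
    [0, 0, 0],
  ],
  translation=[
    [0, 0, 0],
    [0, 0, 0],
    [0, 0, 0],
  ],
  gripper=[1, 1, 1],
)

```text
t: 20.37
tool_pos: [0.4997, -0.1223, 0.2111]
ee_rot: [-3.141, 0.0, 2.443]
contact_force: [-0.0, 0.4, -1.0]
opening: 0.0854
grip_force: 0.0
```

Run:
```python
from h import *
np.set_printoptions(precision=4,suppress=True)
st=read_state(); print(st['tool_pos'],st['ee_rot'],np.degrees(st['ee_rot'][2]),st['joints'][5])
im,d=snap('wrist','w5'); P=cloud('wrist',d,st)
r=rimfit(P,.5005,-.114,.033,.044); print('new',r); c=r[4][:2]
h=cv2.cvtColor(im,cv2.COLOR_RGB2HSV); q=np.hypot(P[...,0]-c[0],P[...,1]-c[1])
m=(h[...,0]>=20)&(h[...,0]<=34)&(h[...,1]>150)&(q>.034)&(q<.046)&(P[...,2]>.02)&(P[...,2]<.034)
t=P[m].mean(0); print(m.sum(),t,np.degrees(np.arctan2(t[1]-c[1],t[0]-c[0])))
im,d=snap('side','s5');P=cloud('side',d)
print('worn',rimfit(P,.4605,-.323,.03,.044))
```

```text
[ 0.4997 -0.1223  0.2111] [-3.1411  0.0002  2.4425] 139.94635391633457 -1.2465617999936098
new (866, array([ 0.5006, -0.1138]), np.float64(0.028282949077676423), array([ 0.5016, -0.1144,  0.0376]), array([ 0.501 , -0.1142,  0.0367]), array([0.0604, 0.0605, 0.0073]))
3 [ 0.4619 -0.1043  0.0262] 165.70313888748882
worn (136, array([ 0.4638, -0.322 ]), np.float64(0.028232440556518877), array([ 0.4637, -0.3215,  0.0362]), array([ 0.4645, -0.3216,  0.0368]), array([0.0608, 0.0596, 0.0135]))
```

View pics/w5.png

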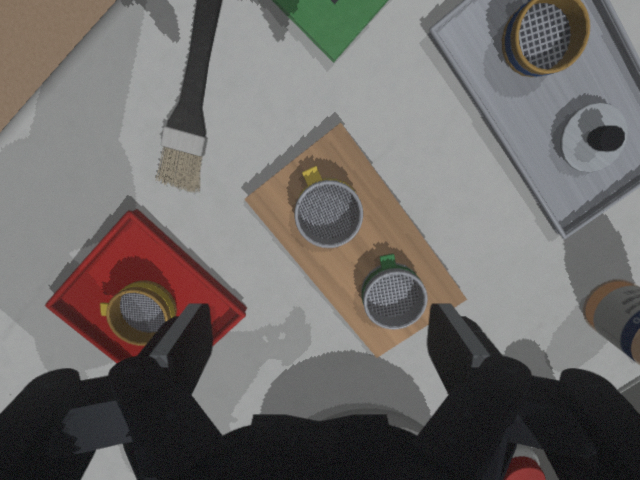

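The yellow-ringed steel sieve is at (328,214) with its tab at (312,175); the worn sieve stands in the red box at (140,312), and the blue-ringed sieve and the lid stand in the tray.

Request:
step_arm(
  twist=[
    [0, 0, 5],
    [0, 0, 6.5],
    [0, 0, 6.5],
    [0, 0, 5],
    [0, 0, 2],
  ],
  translation=[
    [0.1, 0.83, -2],
    [0, 0, -3],
    [0, 0, -3],
    [0, 0, -3],
    [0, 0, -3],
  ],
  gripper=[1, 1, 1, 1, 1],
)

```text
t: 20.88
tool_pos: [0.5009, -0.1143, 0.0702]
ee_rot: [-3.141, 0.001, 2.882]
contact_force: [0.5, -0.8, -0.4]
opening: 0.0855
grip_force: 0.0
```

Request:
step_arm(
  twist=[
    [0, 0, 0],
    [0, 0, 0],
    [0, 0, 0],
    [0, 0, 0],
    [0, 0, 0],
  ],
  translation=[
    [0, 0, -2],
    [0, 0, -1.5],
    [0, 0, -0.5],
    [0, 0, 0],
    [0, 0, 0],
  ],
  gripper=[1, 1, 1, 1, 1],
)

```text
t: 21.3
tool_pos: [0.5013, -0.1141, 0.0316]
ee_rot: [-3.142, 0.001, 2.88]
contact_force: [-0.5, -0.5, 0.7]
opening: 0.0855
grip_force: 0.0
```

Request:
step_arm(
  twist=[
    [0, 0, 0],
    [0, 0, 0],
    [0, 0, 0],
    [0, 0, 0],
    [0, 0, 0],
  ],
  translation=[
    [0, 0, -1],
    [0, 0, -0.9],
    [0, 0, 0],
    [0, 0, 0],
    [0, 0, 0],
  ],
  gripper=[1, 1, 1, 0.3, -1],
)

```text
t: 21.72
tool_pos: [0.5009, -0.1135, 0.0122]
ee_rot: [3.142, 0.0, 2.881]
contact_force: [0.3, -0.5, 0.7]
opening: 0.0638
grip_force: 0.8
```

Request:
step_arm(
  twist=[
    [0, 0, 0],
    [0, 0, 0],
    [0, 0, 0],
  ],
  translation=[
    [0, 0, 0],
    [0, 0, 0],
    [0, 0, 0],
  ],
  gripper=[-1, -1, -1],
)

```text
t: 21.97
tool_pos: [0.501, -0.1136, 0.0127]
ee_rot: [-3.141, 0.001, 2.881]
contact_force: [-0.6, 0.5, 4.2]
opening: 0.0608
grip_force: 32.8
```

Request:
step_arm(
  twist=[
    [0, 0, 0],
    [0, 0, 0],
    [0, 0, 0],
  ],
  translation=[
    [0, 0, 0.5],
    [0, 0, 0.8],
    [0, 0, 0],
  ],
  gripper=[-1, -1, -1],
)

```text
t: 22.22
tool_pos: [0.502, -0.1138, 0.0265]
ee_rot: [-3.142, 0.003, 2.88]
contact_force: [0.7, 0.2, -0.2]
opening: 0.0602
grip_force: 32.9
```

Request:
step_arm(
  twist=[
    [0, 0, 0],
    [0, 0, 0],
    [0, 0, 0],
    [0, 0, 0],
    [0, 0, 0],
  ],
  translation=[
    [0, 0, 2],
    [0, 0, 3],
    [0, 0, 3.5],
    [0, 1, 3.5],
    [-0.2, 2.5, 2.5],
  ],
  gripper=[-1, -1, -1, -1, -1],
)

```text
t: 22.63
tool_pos: [0.5009, -0.0808, 0.1734]
ee_rot: [-3.14, 0.006, 2.878]
contact_force: [0.5, -0.1, -0.7]
opening: 0.06
grip_force: 33.2
```

Request:
step_arm(
  twist=[
    [0, 0, 0],
    [0, 0, 0],
    [0, 0, 0],
    [0, 0, 0],
    [0, 0, 0],
  ],
  translation=[
    [-0.4, 4, 1],
    [-0.4, 4, 0],
    [-0.4, 4, 0],
    [-0.4, 4, 0],
    [-0.4, 4, 0],
  ],
  gripper=[-1, -1, -1, -1, -1],
)

```text
t: 23.05
tool_pos: [0.4783, 0.1232, 0.1806]
ee_rot: [3.141, 0.001, 2.88]
contact_force: [0.9, -0.3, -1.4]
opening: 0.0607
grip_force: 33.2
```

Request:
step_arm(
  twist=[
    [0, 0, 0],
    [0, 0, 0],
    [0, 0, 0],
    [0, 0, 0],
    [0, 0, 0],
  ],
  translation=[
    [-0.4, 4, 0],
    [-0.4, 4, 0],
    [-0.4, 4, 0],
    [-0.4, 4, 0],
    [-0.3, 3, 0],
  ],
  gripper=[-1, -1, -1, -1, -1],
)

```text
t: 23.47
tool_pos: [0.459, 0.3148, 0.1803]
ee_rot: [3.14, 0.0, 2.882]
contact_force: [0.2, -0.6, -0.7]
opening: 0.0604
grip_force: 33.2
```

Request:
step_arm(
  twist=[
    [0, 0, 0],
    [0, 0, 0],
    [0, 0, 0],
    [0, 0, 0],
    [0, 0, 0],
  ],
  translation=[
    [0, 2, 0],
    [0, 0.5, 0],
    [0, 0, 0],
    [0, 0, 0],
    [0, 0, 0],
  ],
  gripper=[-1, -1, -1, -1, -1],
)

```text
t: 23.88
tool_pos: [0.4598, 0.3351, 0.18]
ee_rot: [-3.14, -0.0, 2.88]
contact_force: [-0.2, -0.0, -1.8]
opening: 0.0605
grip_force: 33.2
```

Request:
step_arm(
  twist=[
    [0, 0, 0],
    [0, 0, 0],
    [0, 0, 0],
    [0, 0, 0],
    [0, 0, 0],
  ],
  translation=[
    [0.15, 0, -2.5],
    [0, 0, -3],
    [0, 0, -2],
    [0, 0, -1],
    [0, 0, 0],
  ],
  gripper=[-1, -1, -1, -1, -1],
)

```text
t: 24.3
tool_pos: [0.46, 0.3344, 0.093]
ee_rot: [-3.138, -0.004, 2.879]
contact_force: [-0.4, -0.0, -1.0]
opening: 0.0603
grip_force: 33.2
```

Request:
step_arm(
  twist=[
    [0, 0, 0],
    [0, 0, 0],
  ],
  translation=[
    [0, 0, 0],
    [0, 0, 0],
  ],
  gripper=[-1, -1],
)

```text
t: 24.47
tool_pos: [0.4626, 0.3366, 0.0966]
ee_rot: [3.14, 0.002, 2.88]
contact_force: [0.3, 0.9, -0.9]
opening: 0.0603
grip_force: 33.2
```

Request:
step_arm(
  twist=[
    [0, 0, 0],
    [0, 0, 0],
    [0, 0, 0],
    [0, 0, 0],
    [0, 0, 0],
  ],
  translation=[
    [0, 0, -0.3],
    [0, 0, -0.3],
    [0, 0, -0.4],
    [0, 0, -0.4],
    [0, 0, -0.3],
  ],
  gripper=[-1, -1, -1, -1, -1],
)

```text
t: 24.88
tool_pos: [0.4612, 0.3365, 0.0777]
ee_rot: [-3.141, -0.0, 2.881]
contact_force: [0.0, -0.3, -0.8]
opening: 0.0607
grip_force: 33.2
```

Request:
step_arm(
  twist=[
    [0, 0, 0],
    [0, 0, 0],
    [0, 0, 0],
  ],
  translation=[
    [0, 0, -0.2],
    [0, 0, -0.1],
    [0, 0, 0],
  ],
  gripper=[-1, -1, -1],
)

```text
t: 25.13
tool_pos: [0.4613, 0.3365, 0.075]
ee_rot: [-3.141, -0.0, 2.881]
contact_force: [1.1, -0.2, -0.6]
opening: 0.06
grip_force: 33.2
```

Request:
step_arm(
  twist=[
    [0, 0, 0],
    [0, 0, 0],
    [0, 0, 0],
    [0, 0, 0],
  ],
  translation=[
    [0, 0, -0.1],
    [0, 0, 0],
    [0, 0, -0.05],
    [0, 0, 0],
  ],
  gripper=[-1, -1, -1, -1],
)

```text
t: 25.47
tool_pos: [0.4615, 0.3366, 0.0747]
ee_rot: [3.141, 0.001, 2.881]
contact_force: [-2.3, -0.8, 6.8]
opening: 0.0605
grip_force: 33.8
```

Request:
step_arm(
  twist=[
    [0, 0, 0],
    [0, 0, 0],
    [0, 0, 0],
    [0, 0, 0],
    [0, 0, 0],
  ],
  translation=[
    [0, 0, 0.05],
    [0, 0, 0],
    [0, 0, 0],
    [0, 0, 1.5],
    [0, 0, 3],
  ],
  gripper=[0.75, 0.75, 0.75, 0.9, 1],
)

```text
t: 25.88
tool_pos: [0.4588, 0.335, 0.1159]
ee_rot: [-3.136, -0.006, 2.88]
contact_force: [0.0, -0.0, -0.0]
opening: 0.0855
grip_force: 0.0
```

Request:
step_arm(
  twist=[
    [0, 0, 0],
    [0, 0, 0],
    [0, 0, 0],
    [0, 0, 0],
    [0, 0, 0],
  ],
  translation=[
    [0, 0, 3],
    [0, 0, 3],
    [0, 0, 2],
    [0, 0, 0],
    [0, 0, 0],
  ],
  gripper=[1, 1, 1, 1, 1],
)

```text
t: 26.3
tool_pos: [0.462, 0.3368, 0.2001]
ee_rot: [3.14, 0.002, 2.88]
contact_force: [0.7, 0.0, -0.6]
opening: 0.0856
grip_force: 0.0
```

Run:
```python
from h import *
np.set_printoptions(precision=4,suppress=True)
st=read_state(); print(st['tool_pos'],st['ee_rot'])
im,d=snap('wrist','w6'); P=cloud('wrist',d,st)
print('new',rimfit(P,.461,.335,.094,.106)); 
s=P[(abs(np.hypot(P[...,0]-.4612,P[...,1]-.335)-.0285)<.0015)&(P[...,2]>.09)&(P[...,2]<.11)]
print(len(s),np.linalg.lstsq(np.c_[s[:,:2]-[.4612,.335],np.ones(len(s))],s[:,2],rcond=None)[0])
print('top',rimfit(P,.5028,.114,.029,.042))
im,d=snap('side','s6');P=cloud('side',d)
print('top side',rimfit(P,.5028,.114,.029,.042))
```

```text
[0.462  0.3368 0.2001] [3.1396 0.002  2.8804]
new (1428, array([0.461 , 0.3372]), np.float64(0.02815403229598), array([0.4617, 0.337 , 0.0993]), array([0.4611, 0.3372, 0.0981]), array([0.0594, 0.0599, 0.0083]))
890 [-0.019  -0.0143  0.0982]
top (1046, array([0.501 , 0.1162]), np.float64(0.028299156962454445), array([0.5008, 0.1152, 0.0335]), array([0.5013, 0.1154, 0.0329]), array([0.0597, 0.0609, 0.0078]))
top side (120, array([0.5031, 0.1128]), np.float64(0.02846901236328337), array([0.5026, 0.1135, 0.0345]), array([0.5019, 0.1134, 0.0353]), array([0.0607, 0.0624, 0.0125]))
```

Request:
step_arm(
  twist=[
    [0, 0, -2],
    [0, 0, -3],
    [0, 0, -2.3],
    [0, 0, 0],
    [0, 0, 0],
  ],
  translation=[
    [0.3, -2, 0],
    [0.6, -3.5, 0],
    [0.6, -3.7, 0],
    [0.6, -3.7, 0],
    [0.6, -3.7, -1],
  ],
  gripper=[1, 1, 1, 1, 1],
)

```text
t: 26.82
tool_pos: [0.4886, 0.1692, 0.1887]
ee_rot: [3.141, 0.0, 2.754]
contact_force: [1.1, 0.0, 0.7]
opening: 0.0855
grip_force: 0.0
```

Request:
step_arm(
  twist=[
    [0, 0, 0],
    [0, 0, 0],
    [0, 0, 0],
    [0, 0, 0],
    [0, 0, 0],
  ],
  translation=[
    [0.6, -3.5, -2.5],
    [0.6, -2, -3.5],
    [0, 0, -3.5],
    [0, 0, -3],
    [0, 0, -2],
  ],
  gripper=[1, 1, 1, 1, 1],
)

```text
t: 27.23
tool_pos: [0.4967, 0.1158, 0.0408]
ee_rot: [-3.138, -0.007, 2.751]
contact_force: [-0.4, 0.8, -1.0]
opening: 0.0852
grip_force: 0.0
```

Request:
step_arm(
  twist=[
    [0, 0, 0],
    [0, 0, 0],
    [0, 0, 0],
  ],
  translation=[
    [0, 0, 0],
    [0, 0, 0],
    [0, 0, 0],
  ],
  gripper=[1, 1, 1],
)

```text
t: 27.48
tool_pos: [0.5005, 0.1171, 0.0454]
ee_rot: [3.141, 0.0, 2.753]
contact_force: [0.1, 0.4, 0.6]
opening: 0.0855
grip_force: 0.0
```

Request:
step_arm(
  twist=[
    [0, 0, 0],
    [0, 0, 0],
    [0, 0, 0],
    [0, 0, 0],
    [0, 0, 0],
  ],
  translation=[
    [0.1, -0.2, -1.5],
    [0, 0, -1.5],
    [0, 0, -0.7],
    [0, 0, -0.2],
    [0, 0, 0],
  ],
  gripper=[1, 1, 1, 1, 1],
)

```text
t: 27.9
tool_pos: [0.5015, 0.1151, 0.0067]
ee_rot: [3.141, 0.001, 2.753]
contact_force: [0.1, 0.1, 0.2]
opening: 0.0853
grip_force: 0.0
```

Request:
step_arm(
  twist=[
    [0, 0, 0],
    [0, 0, 0],
    [0, 0, 0],
    [0, 0, 0],
    [0, 0, 0],
  ],
  translation=[
    [0, 0, 0],
    [0, 0, 0],
    [0, 0, 0],
    [0, 0, 0],
    [0, 0, 0],
  ],
  gripper=[0.3, -1, -1, -1, -1],
)

```text
t: 28.32
tool_pos: [0.5019, 0.115, 0.0075]
ee_rot: [3.141, 0.002, 2.753]
contact_force: [-1.5, -0.1, 6.0]
opening: 0.0604
grip_force: 31.7
```

Request:
step_arm(
  twist=[
    [0, 0, 0],
    [0, 0, 0],
    [0, 0, 0],
  ],
  translation=[
    [0, 0, 0.5],
    [0, 0, 0.8],
    [0, 0, 0],
  ],
  gripper=[-1, -1, -1],
)

```text
t: 28.57
tool_pos: [0.5023, 0.1151, 0.0208]
ee_rot: [3.14, 0.003, 2.753]
contact_force: [-0.3, -0.2, -1.2]
opening: 0.0606
grip_force: 32.8
```

Request:
step_arm(
  twist=[
    [0, 0, 0],
    [0, 0, 0],
    [0, 0, 0],
    [0, 0, 0],
    [0, 0, 0],
  ],
  translation=[
    [0, 0, 2],
    [0, 0, 3.5],
    [0, 0, 3.5],
    [0, 0, 3.5],
    [-0.3, 1.5, 3.5],
  ],
  gripper=[-1, -1, -1, -1, -1],
)

```text
t: 28.98
tool_pos: [0.4983, 0.1283, 0.181]
ee_rot: [-3.14, 0.001, 2.751]
contact_force: [0.7, 0.7, -1.0]
opening: 0.0602
grip_force: 33.2
```

Request:
step_arm(
  twist=[
    [0, 0, 0],
    [0, 0, 0],
    [0, 0, 0],
    [0, 0, 0],
    [0, 0, 0],
  ],
  translation=[
    [-0.5, 3, 1.5],
    [-0.6, 3.5, 0],
    [-0.6, 3.5, 0],
    [-0.6, 3.5, 0],
    [-0.6, 3.2, 0],
  ],
  gripper=[-1, -1, -1, -1, -1],
)

```text
t: 29.4
tool_pos: [0.4685, 0.2988, 0.1947]
ee_rot: [3.141, 0.0, 2.753]
contact_force: [-0.0, 0.2, -0.9]
opening: 0.0603
grip_force: 33.2
```

Request:
step_arm(
  twist=[
    [0, 0, 0],
    [0, 0, 0],
    [0, 0, 0],
    [0, 0, 0],
    [0, 0, 0],
  ],
  translation=[
    [-0.5, 2.5, 0],
    [-0.3, 1.4, 0],
    [0, 0, 0],
    [0, 0, 0],
    [0, 0, 0],
  ],
  gripper=[-1, -1, -1, -1, -1],
)

```text
t: 29.82
tool_pos: [0.4612, 0.3347, 0.194]
ee_rot: [-3.14, 0.0, 2.753]
contact_force: [0.7, -0.8, -2.1]
opening: 0.0603
grip_force: 33.2
```

Request:
step_arm(
  twist=[
    [0, 0, 0],
    [0, 0, 0],
    [0, 0, 0],
    [0, 0, 0],
    [0, 0, 0],
  ],
  translation=[
    [0, 0.15, -1.5],
    [0, 0, -2.5],
    [0, 0, -2],
    [0, 0, -1],
    [0, 0, -0.5],
  ],
  gripper=[-1, -1, -1, -1, -1],
)

```text
t: 30.23
tool_pos: [0.4606, 0.3355, 0.1176]
ee_rot: [-3.139, -0.002, 2.751]
contact_force: [0.0, -0.4, -1.5]
opening: 0.0607
grip_force: 33.2
```

Request:
step_arm(
  twist=[
    [0, 0, 0],
    [0, 0, 0],
    [0, 0, 0],
    [0, 0, 0],
  ],
  translation=[
    [0, 0, 0],
    [0, 0, 0],
    [0, 0, 0],
    [0, 0, 0],
  ],
  gripper=[-1, -1, -1, -1],
)

```text
t: 30.57
tool_pos: [0.462, 0.3378, 0.1204]
ee_rot: [3.14, 0.002, 2.753]
contact_force: [-0.4, -0.3, -0.2]
opening: 0.0605
grip_force: 33.2
```

Request:
step_arm(
  twist=[
    [0, 0, 0],
    [0, 0, 0],
    [0, 0, 0],
    [0, 0, 0],
    [0, 0, 0],
  ],
  translation=[
    [-0.05, -0.1, -0.5],
    [0, 0, -0.5],
    [0, 0, -0.4],
    [0, 0, -0.4],
    [0, 0, -0.3],
  ],
  gripper=[-1, -1, -1, -1, -1],
)

```text
t: 30.98
tool_pos: [0.4603, 0.3363, 0.0974]
ee_rot: [-3.141, -0.001, 2.753]
contact_force: [-0.9, -0.7, -1.3]
opening: 0.0612
grip_force: 33.2
```

Request:
step_arm(
  twist=[
    [0, 0, 0],
    [0, 0, 0],
    [0, 0, 0],
    [0, 0, 0],
  ],
  translation=[
    [0, 0, -0.2],
    [0, 0, -0.1],
    [0, 0, 0],
    [0, 0, 0],
  ],
  gripper=[-1, -1, -1, -1],
)

```text
t: 31.32
tool_pos: [0.4603, 0.3363, 0.0965]
ee_rot: [-3.142, -0.0, 2.753]
contact_force: [-2.6, -1.8, 8.1]
opening: 0.0606
grip_force: 33.9
```

Request:
step_arm(
  twist=[
    [0, 0, 0],
    [0, 0, 0],
    [0, 0, 0],
    [0, 0, 0],
    [0, 0, 0],
  ],
  translation=[
    [0, 0, 0.05],
    [0, 0, 0],
    [0, 0, 0],
    [0, 0, 1.5],
    [0, 0, 3],
  ],
  gripper=[0.75, 0.75, 0.75, 0.9, 1],
)

```text
t: 31.73
tool_pos: [0.4581, 0.335, 0.1373]
ee_rot: [-3.135, -0.006, 2.753]
contact_force: [1.2, 1.3, 1.2]
opening: 0.0851
grip_force: 0.0
```

Request:
step_arm(
  twist=[
    [0, 0, 0],
    [0, 0, 0],
    [0, 0, 0],
    [0, 0, 0],
    [0, 0, 0],
  ],
  translation=[
    [0, 0, 3],
    [0, 0, 3],
    [0, 0, 2],
    [0, 0, 0],
    [0, 0, 0],
  ],
  gripper=[1, 1, 1, 1, 1],
)

```text
t: 32.15
tool_pos: [0.4612, 0.3368, 0.2216]
ee_rot: [3.139, 0.002, 2.753]
contact_force: [-1.0, 0.2, -0.6]
opening: 0.0852
grip_force: 0.0
```

Run:
```python
from h import *
np.set_printoptions(precision=4,suppress=True)
st=read_state(); print(st['tool_pos'],st['ee_rot'])
im,d=snap('wrist','w7'); P=cloud('wrist',d,st)
print('top',rimfit(P,.461,.335,.118,.130)); 
s=P[(abs(np.hypot(P[...,0]-.461,P[...,1]-.336)-.0285)<.0015)&(P[...,2]>.115)&(P[...,2]<.13)]
print(len(s),np.linalg.lstsq(np.c_[s[:,:2]-[.461,.336],np.ones(len(s))],s[:,2],rcond=None)[0])
print('knob',rimfit(P,.606,.114,.033,.045,.02)); print('lid',rimfit(P,.606,.114,.012,.022,.035)[3:])
```

```text
[0.4612 0.3368 0.2216] [3.1395 0.0017 2.7531]
top (1463, array([0.4595, 0.3369]), np.float64(0.028136365643104587), array([0.4602, 0.3367, 0.1233]), array([0.4598, 0.3366, 0.122 ]), array([0.0593, 0.0601, 0.008 ]))
825 [-0.0058 -0.0021  0.124 ]h.py:26: RuntimeWarning: Mean of empty slice.
  return len(s),c[:2],np.sqrt(c[2]+c[0]**2+c[1]**2),s.mean(0),(s.min(0)+s.max(0))/2,np.ptp(s,axis=0)
  ret = um.true_divide(
Traceback (most recent call last):
  File "h.py", line 26, in rimfit
    return len(s),c[:2],np.sqrt(c[2]+c[0]**2+c[1]**2),s.mean(0),(s.min(0)+s.max(0))/2,np.ptp(s,axis=0)
                                                                 ~~~~~^^^
ValueError: zero-size array to reduction operation minimum which has no identity
```

Request:
step_arm(
  twist=[
    [0, 0, 0],
    [0, 0, 0],
    [0, 0, 0],
    [0, 0, 0],
    [0, 0, 0],
  ],
  translation=[
    [1, -1.5, 0],
    [2, -3, 0],
    [2, -3.2, 0],
    [2, -3.2, -0.5],
    [2, -3.2, -1],
  ],
  gripper=[1, 1, 1, 1, 0.5],
)

```text
t: 32.62
tool_pos: [0.5509, 0.1941, 0.2044]
ee_rot: [-3.141, -0.001, 2.754]
contact_force: [1.2, 0.3, 0.8]
opening: 0.0756
grip_force: 0.0
```

Request:
step_arm(
  twist=[
    [0, 0, 0],
    [0, 0, 0],
    [0, 0, 0],
    [0, 0, 0],
    [0, 0, 0],
  ],
  translation=[
    [2, -3.2, -1],
    [2, -3.2, -1],
    [1.5, -2.2, -1],
    [0, 0, 0],
    [0, 0, 0],
  ],
  gripper=[0.2, 0, 0, 0, 0],
)

```text
t: 33.03
tool_pos: [0.6046, 0.1079, 0.1725]
ee_rot: [-3.139, -0.005, 2.75]
contact_force: [0.2, 0.5, 0.8]
opening: 0.0429
grip_force: 0.0
```

Request:
step_arm(
  twist=[
    [0, 0, 0],
    [0, 0, 0],
  ],
  translation=[
    [0, 0, 0],
    [0, 0, 0],
  ],
  gripper=[0, 0],
)

```text
t: 33.2
tool_pos: [0.6047, 0.1105, 0.1751]
ee_rot: [-3.142, -0.002, 2.754]
contact_force: [-0.1, 0.1, -0.0]
opening: 0.0426
grip_force: 0.0
```

Run:
```python
from h import *
np.set_printoptions(precision=4,suppress=True)
st=read_state(); print(st['tool_pos'],st['ee_rot'])
im,d=snap('wrist','w8'); P=cloud('wrist',d,st)
print('knob',rimfit(P,.606,.114,.030,.045,.02)[3:]); print('lid',rimfit(P,.606,.114,.012,.022,.035)[3:])
```

```text
[0.6047 0.1105 0.1751] [-3.1416 -0.0016  2.7541]
knob (array([0.6037, 0.113 , 0.0365]), array([0.6043, 0.1127, 0.0345]), array([0.0209, 0.0211, 0.0088]))
lid (array([0.6028, 0.1133, 0.0148]), array([0.6044, 0.1125, 0.0146]), array([0.0604, 0.0604, 0.0052]))
```

Request:
step_arm(
  twist=[
    [0, 0, 0],
    [0, 0, 0],
    [0, 0, 0],
    [0, 0, 0],
    [0, 0, 0],
  ],
  translation=[
    [0, 0.25, -2],
    [0, 0, -3.5],
    [0, 0, -3.5],
    [0, 0, -2.5],
    [0, 0, -1.5],
  ],
  gripper=[0, 0, 0, 0, 0],
)

```text
t: 33.67
tool_pos: [0.603, 0.1132, 0.0431]
ee_rot: [-3.14, -0.004, 2.755]
contact_force: [0.2, -0.4, 0.9]
opening: 0.0428
grip_force: 0.0
```

Request:
step_arm(
  twist=[
    [0, 0, 0],
    [0, 0, 0],
    [0, 0, 0],
  ],
  translation=[
    [0, 0, 0],
    [0, 0, 0],
    [0, 0, 0],
  ],
  gripper=[0, 0, 0],
)

```text
t: 33.92
tool_pos: [0.6066, 0.1127, 0.0472]
ee_rot: [3.14, 0.003, 2.754]
contact_force: [0.5, 0.2, -0.2]
opening: 0.0427
grip_force: 0.0
```

Request:
step_arm(
  twist=[
    [0, 0, 0],
    [0, 0, 0],
    [0, 0, 0],
    [0, 0, 0],
    [0, 0, 0],
  ],
  translation=[
    [-0.1, 0, -1],
    [0, 0, -1],
    [0, 0, -0.5],
    [0, 0, 0],
    [0, 0, 0],
  ],
  gripper=[0, 0, 0, 0, 0],
)

```text
t: 34.33
tool_pos: [0.6042, 0.1118, 0.0201]
ee_rot: [-3.141, -0.001, 2.753]
contact_force: [-0.3, 0.4, -0.2]
opening: 0.0427
grip_force: 0.0
```

Request:
step_arm(
  twist=[
    [0, 0, 0],
    [0, 0, 0],
    [0, 0, 0],
    [0, 0, 0],
    [0, 0, 0],
  ],
  translation=[
    [0, 0, 0],
    [0, 0, 0],
    [0, 0, 0],
    [0, 0, 0],
    [0, 0, 0],
  ],
  gripper=[-1, -1, -1, -1, -1],
)

```text
t: 34.75
tool_pos: [0.6051, 0.1119, 0.0211]
ee_rot: [3.141, 0.001, 2.753]
contact_force: [-0.1, 0.5, 1.8]
opening: 0.0202
grip_force: 29.5
```

Request:
step_arm(
  twist=[
    [0, 0, 0],
    [0, 0, 0],
    [0, 0, 0],
  ],
  translation=[
    [0, 0, 0.5],
    [0, 0, 0.8],
    [0, 0, 0],
  ],
  gripper=[-1, -1, -1],
)

```text
t: 35.0
tool_pos: [0.6056, 0.112, 0.0353]
ee_rot: [3.14, 0.002, 2.753]
contact_force: [1.3, 0.3, -0.2]
opening: 0.0203
grip_force: 29.4
```

Request:
step_arm(
  twist=[
    [0, 0, 0],
    [0, 0, 0],
    [0, 0, 0],
    [0, 0, 0],
    [0, 0, 0],
  ],
  translation=[
    [0, 0, 2],
    [0, 0, 3.5],
    [0, 0, 3.5],
    [-0.5, 1, 3.5],
    [-1.5, 2.2, 3],
  ],
  gripper=[-1, -1, -1, -1, -1],
)

```text
t: 35.42
tool_pos: [0.587, 0.1421, 0.1913]
ee_rot: [3.141, 0.005, 2.75]
contact_force: [1.2, 0.5, -0.3]
opening: 0.0206
grip_force: 29.5
```

Request:
step_arm(
  twist=[
    [0, 0, 0],
    [0, 0, 0],
    [0, 0, 0],
    [0, 0, 0],
    [0, 0, 0],
  ],
  translation=[
    [-2, 3, 1.5],
    [-2, 3, 0],
    [-2, 3, 0],
    [-2, 3, 0],
    [-2, 3, 0],
  ],
  gripper=[-1, -1, -1, -1, -1],
)

```text
t: 35.83
tool_pos: [0.4834, 0.295, 0.2042]
ee_rot: [3.141, 0.001, 2.753]
contact_force: [0.5, 0.2, -1.1]
opening: 0.0204
grip_force: 29.5
```

Request:
step_arm(
  twist=[
    [0, 0, 0],
    [0, 0, 0],
    [0, 0, 0],
    [0, 0, 0],
    [0, 0, 0],
  ],
  translation=[
    [-1.5, 2.5, 0],
    [-1, 1.7, 0],
    [0, 0, 0],
    [0, 0, 0],
    [0, 0, 0],
  ],
  gripper=[-1, -1, -1, -1, -1],
)

```text
t: 36.25
tool_pos: [0.4599, 0.3354, 0.2038]
ee_rot: [-3.141, 0.001, 2.753]
contact_force: [-0.0, 0.7, -1.3]
opening: 0.0205
grip_force: 29.5
```

Request:
step_arm(
  twist=[
    [0, 0, 0],
    [0, 0, 0],
  ],
  translation=[
    [0, 0, 0],
    [0, 0, 0],
  ],
  gripper=[-1, -1],
)

```text
t: 36.42
tool_pos: [0.4603, 0.3349, 0.2036]
ee_rot: [-3.141, 0.0, 2.751]
contact_force: [0.5, -0.5, -0.6]
opening: 0.0205
grip_force: 29.5
```

Request:
step_arm(
  twist=[
    [0, 0, 0],
    [0, 0, 0],
    [0, 0, 0],
    [0, 0, 0],
    [0, 0, 0],
  ],
  translation=[
    [0, 0.1, -1],
    [0, 0, -1.5],
    [0, 0, -1.2],
    [0, 0, -0.8],
    [0, 0, -0.4],
  ],
  gripper=[-1, -1, -1, -1, -1],
)

```text
t: 36.83
tool_pos: [0.4591, 0.336, 0.1527]
ee_rot: [-3.139, -0.002, 2.752]
contact_force: [-0.2, -0.5, -0.6]
opening: 0.0202
grip_force: 29.5
```

Request:
step_arm(
  twist=[
    [0, 0, 0],
    [0, 0, 0],
    [0, 0, 0],
  ],
  translation=[
    [0, 0, 0],
    [0, 0, 0],
    [0, 0, 0],
  ],
  gripper=[-1, -1, -1],
)

```text
t: 37.08
tool_pos: [0.4602, 0.3371, 0.1553]
ee_rot: [3.14, 0.001, 2.753]
contact_force: [0.3, 0.5, -0.7]
opening: 0.0205
grip_force: 29.5
```

Request:
step_arm(
  twist=[
    [0, 0, 0],
    [0, 0, 0],
    [0, 0, 0],
    [0, 0, 0],
    [0, 0, 0],
  ],
  translation=[
    [0, -0.05, -0.5],
    [0, 0, -0.5],
    [0, 0, -0.4],
    [0, 0, -0.3],
    [0, 0, -0.2],
  ],
  gripper=[-1, -1, -1, -1, -1],
)

```text
t: 37.5
tool_pos: [0.4593, 0.3363, 0.135]
ee_rot: [-3.141, -0.001, 2.753]
contact_force: [-1.3, 0.0, -0.5]
opening: 0.02
grip_force: 29.5
```

Request:
step_arm(
  twist=[
    [0, 0, 0],
    [0, 0, 0],
    [0, 0, 0],
    [0, 0, 0],
  ],
  translation=[
    [0, 0, -0.1],
    [0, 0, -0.1],
    [0, 0, 0],
    [0, 0, 0],
  ],
  gripper=[-1, -1, -1, -1],
)

```text
t: 37.83
tool_pos: [0.4595, 0.3364, 0.134]
ee_rot: [3.142, -0.0, 2.753]
contact_force: [-1.6, -0.2, 2.3]
opening: 0.0204
grip_force: 29.8
```

Seated at the expected height. Release, rise and check.

Request:
step_arm(
  twist=[
    [0, 0, 0],
    [0, 0, 0],
    [0, 0, 0],
    [0, 0, 0],
    [0, 0, 0],
  ],
  translation=[
    [0, 0, 0],
    [0, 0, 0],
    [0, 0, 0],
    [0, 0, 1.5],
    [0, 0, 3],
  ],
  gripper=[0, 0, 0, 0, 0],
)

```text
t: 38.25
tool_pos: [0.4574, 0.3351, 0.1755]
ee_rot: [-3.135, -0.005, 2.753]
contact_force: [0.8, 0.2, -0.5]
opening: 0.0426
grip_force: 0.0
```

Request:
step_arm(
  twist=[
    [0, 0, 0],
    [0, 0, 0],
    [0, 0, 0],
    [0, 0, 0],
    [0, 0, 0],
  ],
  translation=[
    [0, 0, 3.5],
    [0, 0, 3.5],
    [0, 0, 3],
    [0, 0, 0],
    [0, 0, 0],
  ],
  gripper=[0, 0, 0, 0, 0],
)

```text
t: 38.67
tool_pos: [0.4607, 0.337, 0.2808]
ee_rot: [3.138, 0.003, 2.753]
contact_force: [-0.2, -1.0, -0.3]
opening: 0.0428
grip_force: 0.0
```

Run:
```python
from h import *
np.set_printoptions(precision=4,suppress=True)
st=read_state(); print(st['t'],st['tool_pos'],st['contact_force'])
im,d=snap('wrist','w9'); P=cloud('wrist',d,st)
print('knob',rimfit(P,.46,.336,.143,.158,.03)[3:]); print('flange',rimfit(P,.46,.336,.122,.134)[3:])
s=P[(np.hypot(P[...,0]-.46,P[...,1]-.336)<.029)&(np.hypot(P[...,0]-.46,P[...,1]-.336)>.015)&(P[...,2]>.12)&(P[...,2]<.135)]
print(len(s),np.linalg.lstsq(np.c_[s[:,:2]-[.46,.336],np.ones(len(s))],s[:,2],rcond=None)[0])
im,d=snap('side','s9');P=cloud('side',d); i2,_=snap('scene','c9')
print('worn',rimfit(P,.4605,-.323,.03,.044)[3:],'green',rimfit(P,.605,-.119,.03,.044)[3:])
a=cv2.resize(im[100:420,220:420],(375,600)); b=cv2.resize(i2[260:400,140:240],(425,600))
cv2.imwrite('pics/f9.png',np.hstack([a,b])[:,:,::-1])
```

```text
38.6667 [0.4607 0.337  0.2808] [-0.1791 -1.0196 -0.3214]
knob (array([0.4582, 0.3371, 0.1495]), array([0.4589, 0.3368, 0.1478]), array([0.0214, 0.0211, 0.0089]))
flange (array([0.4572, 0.3374, 0.1278]), array([0.4587, 0.3369, 0.1275]), array([0.0605, 0.0605, 0.0052]))
2723 [ 0.0017 -0.0001  0.1279]
worn (array([ 0.4629, -0.3216,  0.0361]), array([ 0.464 , -0.3218,  0.0364]), array([0.059 , 0.0593, 0.0116])) green (array([ 0.6071, -0.1196,  0.0368]), array([ 0.6032, -0.119 ,  0.0368]), array([0.0654, 0.0605, 0.0133]))
```

View pics/f9.png

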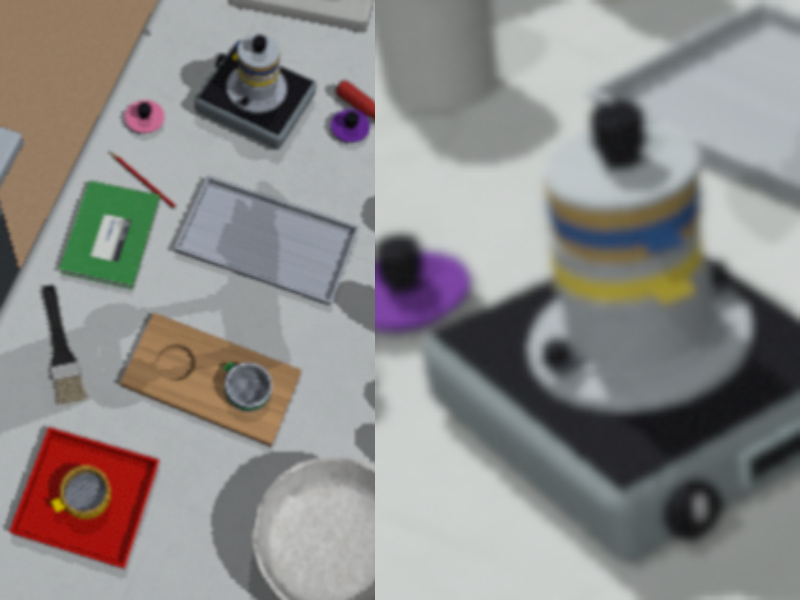

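The tower (lid, blue, yellow steel) stands level at (260,65) left half; the worn sieve is in the box at (85,490), the green spare is in its recess at (247,385).

```bash
python3 -c "from bench import *; print(hand_in())"
```

```text
the job is handed in; nothing more can be done
None
```

The exchange is done and handed in at about 39 s: the steel yellow-ringed sieve, the blue-ringed sieve and the lid measured seated and level on the receiver, the worn sieve stands in the red box, and the green spare is still in its recess; the hand-in gave back no verdict.

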